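Stock the spice tray and slide it under the low shelf

TASK

Clear away the spice jars: drop the empty ones without a lid into the cardboard box, pull the tray right out from under the low shelf, and stand every jar that has a lid upright in the tray with its label squarely facing the side where the round label reader stands. Then slide the loaded tray back between its rails under the shelf until it is fully home, every jar still upright and facing the reader's side, and let go; leave the mill, tin, mug, ramekin and spoon where they are.

Things in the scene. Friction and masses are not known exactly. Their poses are not given: they have to be found in the camera images.
- riser: the low shelf, fixed: a pale wood board 210 mm deep (x), 260 mm wide (y), 18 mm thick, underside 90 mm above the worktop, on four black posts; a router is fixed on top, 80 mm or more behind the front edge, its antennas 265 mm above the worktop. Origin: on the worktop below the middle of the board's front edge; +x points into the shelf, away from the robot.
- bay_mouth (a point): middle of the mouth of the tray's bay, on the worktop, 2 mm behind the board's front edge: a 70 mm wide gap between two black rails under the board (along the riser's x, 12 mm thick, 25 mm high), which begin here and end at a 25 mm high crossbar, the stop, whose front face lies 176 mm further in
- tray: the jar tray, loose, 300 g: aluminium pan 170 mm long (x), 60 wide (y), rim 14 high, walls 4, floor 5 thick (room for three jars in single file along x). Origin: centre of the pan's underside; +x points into the shelf. It lies in the bay at the start, 5 to 43 mm short of home. Fully home the pan's end touches the stop: origin at x = 93 mm in the riser's frame, the handle still outside
- tray_handle (a point): grip point of the tray's handle: 125 mm before the tray's origin (-x), 60 mm above its underside. The handle is a black upright fin 34 mm long (x), 14 mm thick (y), 80 mm high, on a 5 mm thick tongue; it is pinched across y. Sliding the tray on the worktop takes up to about 12 N when loaded
- reader: the label reader, fixed: a round grey pillar 60 mm in diameter, 85 mm high, with a black band all round, beside the tray, either on the tray's left (+y of the tray) or on its right (-y), about 180 mm from the bay's middle line. Origin: centre of its underside
- box: the box for empties, fixed: open cardboard box 180 (x) x 160 (y) x 60 mm high, walls and floor 5 mm. Origin: centre of its underside
- jar1: a full spice jar with its lid on: upright cylinder, amber glass and flat black lid, 44 mm diameter over its whole height, 64 mm high, about 180 g, base-heavy. Origin: centre of its underside, z up along the jar. Its paper label is on its own +x side; a paper strip from the label runs over the lid's edge to the lid's centre, so its side shows from above. May be absent (None)
- jar1_label (a point): middle of jar1's label: on its +x side, 22 mm from the jar's axis, 26 mm above its underside
- jar2: a full spice jar with its lid on: upright cylinder, amber glass and flat black lid, 44 mm diameter over its whole height, 64 mm high, about 180 g, base-heavy. Origin: centre of its underside, z up along the jar. Its paper label is on its own +x side; a paper strip from the label runs over the lid's edge to the lid's centre, so its side shows from above. May be absent (None)
- jar2_label (a point): middle of jar2's label: on its +x side, 22 mm from the jar's axis, 26 mm above its underside
- jar3: a full spice jar with its lid on: upright cylinder, amber glass and flat black lid, 44 mm diameter over its whole height, 64 mm high, about 180 g, base-heavy. Origin: centre of its underside, z up along the jar. Its paper label is on its own +x side; a paper strip from the label runs over the lid's edge to the lid's centre, so its side shows from above. May be absent (None)
- jar3_label (a point): middle of jar3's label: on its +x side, 22 mm from the jar's axis, 26 mm above its underside
- empty1: an empty spice jar without lid: amber glass, 44 mm diameter, open mouth with a 38 mm neck, 56 mm high, about 110 g, no label. Origin: centre of its underside, z up along the jar. May be absent (None)
- empty2: an empty spice jar without lid: amber glass, 44 mm diameter, open mouth with a 38 mm neck, 56 mm high, about 110 g, no label. Origin: centre of its underside, z up along the jar. May be absent (None)
- empty3: an empty spice jar without lid: amber glass, 44 mm diameter, open mouth with a 38 mm neck, 56 mm high, about 110 g, no label. Origin: centre of its underside, z up along the jar. May be absent (None)
- tin: square steel tea tin 66 x 66 x 84 mm, on the other side of the tray from the reader. Origin: centre of its underside. A bystander: leave it alone.
- mill: wooden pepper mill 40 mm in diameter, 86 mm high, standing among the jars. Origin: centre of its underside. A bystander: leave it alone.
- mug: white mug 80 mm in diameter, 90 mm high, beyond the box. Origin: centre of its underside. A bystander: leave it alone.
- ramekin: white ramekin 70 mm in diameter, 40 mm high, beside the jars. Origin: centre of its underside. A bystander: leave it alone.
- spoon: wooden spoon 170 mm long lying beyond the jars, far from the tray. Origin: at its middle, on the worktop. A bystander: leave it alone.

How it is judged:
On the way, in this order (a step that is already met when the one before it is completed fails the run):
1. the tray is pulled out from under the shelf (at most about 25 mm of the pan still under it) (x of tray in the frame of riser below -0.06 m), for 0.2 s.
2. every jar with a lid stands in the tray, its label towards the reader's side (x of jar1 in the frame of tray between -0.066 and 0.066 m and y of jar1 in the frame of tray between -0.012 and 0.012 m and z of jar1 in the frame of tray between 0.001 and 0.012 m and angle between each of jar1, jar2, jar3's own z axis and vertical below 0.15 rad and angle between the x axis of each of jar1, jar2, jar3 and the y axis of tray, either way round below 0.38 rad and ((y of reader in the frame of tray above 0 m and y of jar1_label in the frame of tray above 0.005 m) or (y of reader in the frame of tray below 0 m and y of jar1_label in the frame of tray below -0.005 m)) and x of jar2 in the frame of tray between -0.066 and 0.066 m and y of jar2 in the frame of tray between -0.012 and 0.012 m and z of jar2 in the frame of tray between 0.001 and 0.012 m and ((y of reader in the frame of tray above 0 m and y of jar2_label in the frame of tray above 0.005 m) or (y of reader in the frame of tray below 0 m and y of jar2_label in the frame of tray below -0.005 m)) and x of jar3 in the frame of tray between -0.066 and 0.066 m and y of jar3 in the frame of tray between -0.012 and 0.012 m and z of jar3 in the frame of tray between 0.001 and 0.012 m and ((y of reader in the frame of tray above 0 m and y of jar3_label in the frame of tray above 0.005 m) or (y of reader in the frame of tray below 0 m and y of jar3_label in the frame of tray below -0.005 m))), for 0.2 s.
At the end, for the whole second after the job is handed in: The tray is home under the shelf (origin within 12 mm of the stop position, 10 mm sideways, 0.1 rad); every jar with a lid stands upright in it (0.15 rad), its label within 0.38 rad of square to the tray's side where the reader stands; every empty lies or stands in the box; everything is at rest (all of step 2 and x of tray in the frame of riser above 0.081 m and y of tray in the frame of riser between -0.01 and 0.01 m and angle between the x axis of tray and the x axis of riser, either way round below 0.1 rad and height (world z) of tray below 0.01 m and x of empty1 in the frame of box between -0.085 and 0.085 m and y of empty1 in the frame of box between -0.075 and 0.075 m and z of each of empty1, empty2, empty3 in the frame of box below 0.055 m and x of empty2 in the frame of box between -0.085 and 0.085 m and y of empty2 in the frame of box between -0.075 and 0.075 m and x of empty3 in the frame of box between -0.085 and 0.085 m and y of empty3 in the frame of box between -0.075 and 0.075 m and linear speed of each of tray, jar1, jar2, jar3, empty1, empty2, empty3 below 0.02 m/s); the robot touches nothing.
It fails at once if a bystander (tin, mill, mug, ramekin or spoon) is shifted by more than 30 mm (distance of any of tin, mill, mug, ramekin, spoon from where it was at the start of the episode above 0.03 m).
Of jar1, jar2, jar3 only 2 to 3 are there at a start; the rules pass over those that are not, and their reading is None.
Of empty1, empty2, empty3 only 2 to 3 are there at a start; the rules pass over those that are not, and their reading is None.
At some moment in a run one of jar1, jar2, jar3, empty1, empty2, empty3 may be knocked a few centimetres aside while the robot is not near it.
Once in a run the grip may slacken for a moment while it holds something.
It also fails if it takes over 210 s, if anything falls off the work surface, if the arm or the gripper's body presses on something with over 40 N, if the wrist force passes 120 N, or if a joint passes its speed limit or range.

ROBOT

A 6-joint arm with a two-finger parallel gripper is mounted at the origin on the work surface. World frame = base frame: x ahead of the robot, y to its left, z up, the work surface at z = 0. Lengths are in m, angles in rad, forces in N, time in s.
With the tool pointing down it reaches from about 0.325 to 0.9 m from the base axis. Payload 6.1 kg.
Tool frame: the origin (TCP) lies on the centre line of the jaws, within the pads' length; the fingertips stand 11 mm ahead of it and the grasp point (between the pads) lies 8 mm behind it; z points along the fingers, y is the line along which they close (so a half turn about z gives the same grasp; the last joint's range is limited). The gripper opens to 85 mm and grips with 20 to 120 N. Pads are 22 mm wide; open, the fingers measure 114 mm over their backs; the gripper's body (76 mm by 85 mm) begins 54 mm behind the grasp point. The pads swing forward as they close: fully open they stand 13 mm farther back than shut.
Start: joints at [-1.458, 0.22, 1.526, -0, 1.395, -0.126], TCP at [0.148, -0.607, 0.242] pointing down, gripper open.
Joint ranges: [-2.98, 2.98], [-0.91, 2.08], [0.09, 2.57], [-1.24, 4.39], [0.2, 2.65], [-2.68, 2.68]. Speed limits (rad/s): [2.57, 2.57, 3.01, 3.14, 3.14, 3.14].

INTERFACE

Orientations are given as [roll, pitch, yaw] about the fixed x, y, z axes, in that order (R = Rz(yaw) Ry(pitch) Rx(roll)).
In Python, from rig import robot gives the robot as it stands.
- The arm moves only by the tool step_arm, never from a script. Its argument "plan" is a list of rows, each a list of 6 numbers: the shift along the tool's x, y, z in units of 150 mm (1.0 is 150 mm), then the turn, a rotation vector about the tool's x, y, z in units of 180 degrees (1.0 is 180 degrees). In form: [[dx, dy, dz, rx, ry, rz], ...]. A call has 1 to 10 rows; each row is the pose to reach, as a shift and turn from the pose commanded when the call began, along the tool's axes at that moment, turning the shorter way round; what a row does not reach only later rows make up. A row lasts 1/12 s, in which the tool goes at most 41.7 mm and 7.16 degrees, less where a joint would pass 70% of its speed; a pose out of reach is approached as far as the arm can. A call with a number of a shift or a turn outside -1 to 1 is refused whole. A call with a gripper value outside its range is refused whole. "fingers" is the opening, from -1 (shut) to 1 (fully open), set as the call begins (left out, the last holds). The fingers move at their own pace and stop on an object; "grip_force" is the grip in N (left out, the last holds). Time passes only in rows, so rows that repeat a pose let the fingers close. It gives the time, the measured TCP pose, the force, the opening and the grip force at its end, in the units of the state.
- robot.get_obs(): the state, without advancing time (a new reading comes with each control period).
- robot.capture(name): name is "scene" or "top"; returns (picture, depth): 400x640x3 uint8, red, green, blue; 400x640 float32, m along the optical axis (not along the pixel's ray), 0 where there is no reading.
- robot.camera_params(name): a dict with "intrinsics" (3x3 intrinsics, pixels), "cam_to_world" (4x4, takes a point from camera to world coordinates). Camera axes: x right, y down, z forward; pixel columns grow to the right and rows downward; lengths in m; the calibration is good to about 2 mm. A picture is of the moment at which its call begins. camera_params takes no time and is no camera call.
- robot.sign_off(): hands the job in; it is judged then, once.
The state is a dict: "t": time; "joints": joint angles; "joint_velocities": joint speeds; "joint_torque": joint torques, N m; "ee_pos": TCP position; "eef_rot": TCP orientation; "wrist_force": force on the tool from outside, world axes, zero at the start; "ft_torque": the same for the moment, N m; "grip_width": finger opening in m; "grip_force": force on a finger pad.
Only numpy, scipy, OpenCV 4.12 (cv2) and the standard library are available. Lean on these libraries where they do the work, as an engineer would, in place of code of your own. Each camera call takes 0.05 s, during which the arm holds its last target. There are 200 camera calls.

## Working session

There is one attempt and no reset: what is moved stays moved. The work goes in short steps, Python scripts to look and compute and a tool call to move; the robot and the scene stay as the last step left them, time stands still between calls to the robot, and variables do not carry over. Pictures are saved under pics/ and viewed, at most 14 in all, crops included, and the job is handed in when it is done.

Besides the shell and the picture viewer there is one more tool, called by a JSON object that holds its "api" and its "payload", one argument or row to a line. step_arm: Moves the arm, as the interface text tells. Its arguments: {"type":"object","properties":{"plan":{"type":"array","items":{"type":"array","items":{"type":"number","minimum":-1,"maximum":1}}},"fingers":{"type":"number"},"grip_force":{"type":"number"}},"required":["plan"]}

```bash
ls; mkdir -p pics; python3 - <<'E'
from rig import robot
import cv2,numpy as np
np.set_printoptions(precision=4,suppress=True)
for n in("scene","top"):
    p,d=robot.capture(n); cv2.imwrite(f"pics/{n}0.png",p[:,:,::-1]); np.savez(f"{n}0.npz",p=p,d=d)
    c=robot.camera_params(n); print(n,c["intrinsics"],c["cam_to_world"])
o=robot.get_obs(); print({k:np.round(v,3).tolist() for k,v in o.items()})
E
```

```text
pics
scene [[488.157    0.     309.0005]
 [  0.     488.157  195.0119]
 [  0.       0.       1.    ]] [[-0.7051  0.5037 -0.4991  1.2551]
 [ 0.7088  0.5198 -0.4768  0.637 ]
 [ 0.0193 -0.69   -0.7236  1.0985]
 [ 0.      0.      0.      1.    ]]
top [[436.7942   0.     318.4974]
 [  0.     436.7942 199.4487]
 [  0.       0.       1.    ]] [[-0.0205 -0.9882  0.152   0.3619]
 [-0.9994  0.0245  0.0239 -0.0429]
 [-0.0274 -0.1514 -0.9881  1.3763]
 [ 0.      0.      0.      1.    ]]
{'t': 0.1, 'joints': [-1.458, 0.221, 1.527, -0.0, 1.395, -0.126], 'joint_velocities': [-0.0, -0.002, -0.003, 0.0, 0.001, -0.001], 'joint_torque': [0.001, -49.824, -39.055, -0.0, 0.006, 0.0], 'ee_pos': [0.148, -0.607, 0.241], 'eef_rot': [-3.14, -0.0, 0.239], 'wrist_force': [-0.351, 0.216, -0.49], 'ft_torque': [-0.038, 0.055, 0.02], 'grip_force': 0.0, 'grip_width': 0.086}
```

View pics/top0.png

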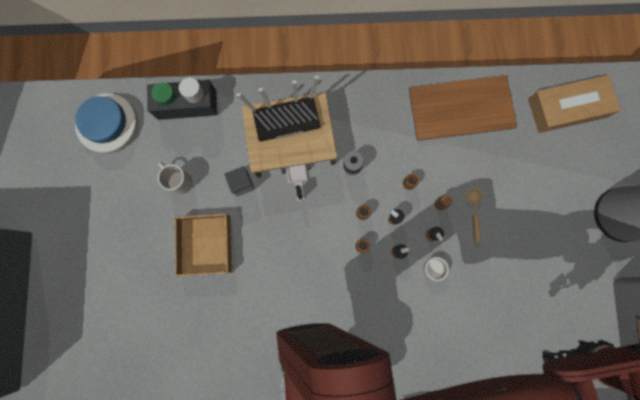

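View pics/scene0.png

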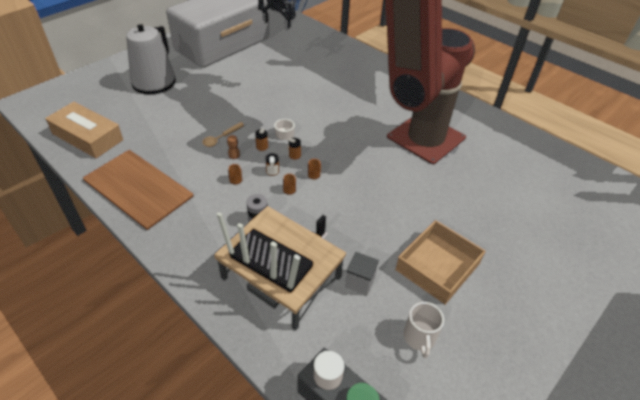

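View crops.

The top view shows the riser around (290,130), tray handle (298,190), reader (353,162), tin (240,180) and box (203,245). Black-lidded jars are at about (397,216), (400,251) and (436,235), with amber items at (410,181), (363,212), (363,246) and (443,202). I'll zoom in on the jars.

```bash
python3 - <<'E'
import cv2,numpy as np
p=np.load("top0.npz")["p"][:,:,::-1]
a=cv2.resize(p[160:285,340:490],None,fx=5,fy=4.8,interpolation=cv2.INTER_CUBIC)
cv2.imwrite("pics/c1.png",np.clip(a*1.5,0,255).astype(np.uint8))
s=np.load("scene0.npz")["p"][:,:,::-1]
b=cv2.resize(s[110:230,200:350],None,fx=5,fy=5,interpolation=cv2.INTER_CUBIC)
cv2.imwrite("pics/c2.png",np.clip(b*1.5,0,255).astype(np.uint8))
E
```

```text
(no output)
```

View pics/c1.png

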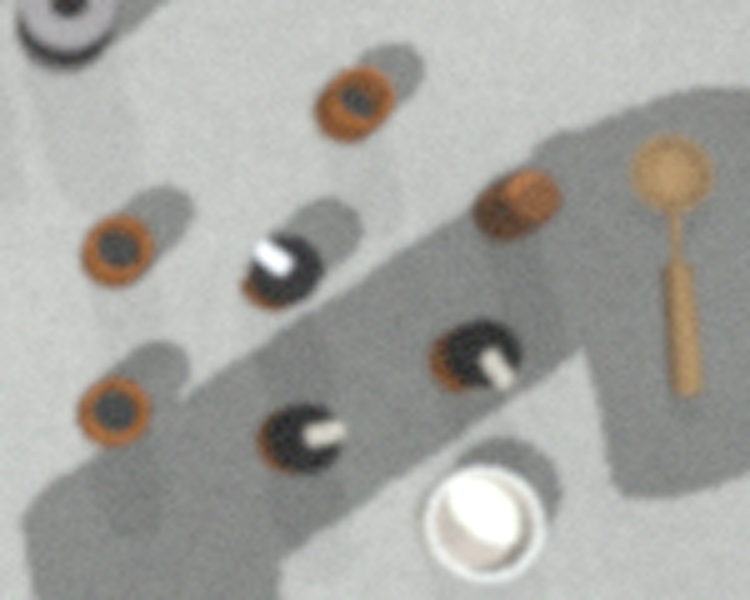

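View pics/c2.png

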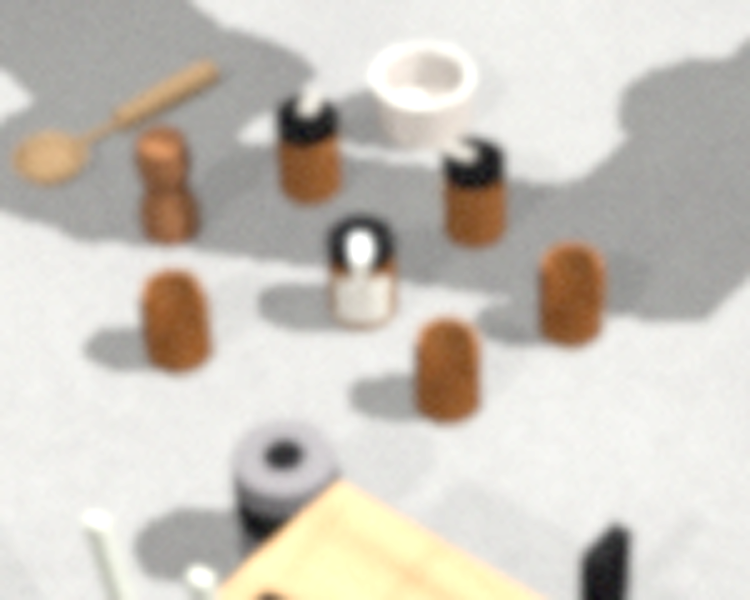

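The crops show three lidded jars: strip pointing up-left on the first, right on the second and down-right on the third. The three open empties are at crop (355,105), (118,248) and (115,410), and the mill is at (515,205). Next I'll measure them.

```bash
cat > h.py <<'E'
from rig import robot
import cv2,numpy as np
np.set_printoptions(precision=4,suppress=True)
C={n:robot.camera_params(n) for n in("scene","top")}
def ray(n,u,v):
    c=C[n];K=c["intrinsics"];T=c["cam_to_world"]
    r=np.stack([(np.asarray(u,float)-K[0,2])/K[0,0],(np.asarray(v,float)-K[1,2])/K[1,1],np.ones(np.shape(u))],-1)
    return T[:3,3],r@T[:3,:3].T
def plane(n,u,v,z):
    o,r=ray(n,u,v); return (o+r*((z-o[2])/r[...,2])[...,None])[...,:2]
def cloud(n,d):
    v,u=np.mgrid[:400,:640]; o,r=ray(n,u,v); return o+r*d[...,None]
def proj(n,P):
    c=C[n];T=c["cam_to_world"];q=(np.asarray(P)-T[:3,3])@T[:3,:3]
    q=q@c["intrinsics"].T; return q[...,:2]/q[...,2:]
E
cat > a.py <<'E'
from h import *
p=np.load("top0.npz")["p"];d=np.load("top0.npz")["d"];W=cloud("top",d);H=W[...,2]
ok=d>0
print("table",np.median(H[260:300,260:280]))
hsv=cv2.cvtColor(p,cv2.COLOR_RGB2HSV)
m=((H>0.03)&ok&(H<0.12)).astype(np.uint8)
n,l,s,c=cv2.connectedComponentsWithStats(m)
for i in range(1,n):
    if s[i,4]<20 or s[i,1]>300 or s[i,0]>500: continue
    k=(l==i); h=np.percentile(H[k],90); t=k&(H>h-.012)
    pts=W[t][:,:2].astype(np.float32);(cx,cy),r=cv2.minEnclosingCircle(pts)
    print(c[i].round(1),s[i,2:],"h",h.round(3),"med",np.median(pts,0),"circ",np.round([cx,cy,r],4))
# lids
roi=np.zeros((400,640),bool);roi[170:270,345:455]=1
dark=roi&(p.max(2)<60)
for (u,v) in ((397,216),(400,251),(436,235)):
    b=np.zeros_like(roi);b[v-12:v+13,u-12:u+13]=1
    k=b&(H>.05)
    w=k&(p.min(2)>100); L=plane("top",*np.nonzero(k)[::-1],.064).mean(0)
    ww=plane("top",*np.nonzero(w)[::-1],.064)
    e=ww.mean(0)-L
    q=cv2.fitLine(ww.astype(np.float32),cv2.DIST_L2,0,.01,.01).ravel()
    print("lid",(u,v),L,"strip",len(ww),ww.mean(0),"ang",np.degrees(np.arctan2(e[1],e[0])),"line",np.degrees(np.arctan2(q[1],q[0])))
# board: bright wood plane
b=(abs(H-.108)<.006)&ok; b[:, :200]=0; b[:,360:]=0;b[:90]=0;b[200:]=0
pts=W[b][:,:2].astype(np.float32);(cx,cy),(a,bb),an=cv2.minAreaRect(pts)
print("board",(cx,cy),a,bb,an, cv2.boxPoints(((cx,cy),(a,bb),an)))
cv2.imwrite("pics/h.png",cv2.resize(np.clip(H[80:290,160:460]*2000,0,255).astype(np.uint8),None,fx=2.6,fy=2.6))
E
python3 a.py
```

```text
table 0.0006955647197137704
[181.9 101. ] [  69   39 1685] h 0.105 med [0.8835 0.4303] circ [0.8957 0.4173 0.1033]
[290.8 143. ] [  95   84 3531] h 0.113 med [0.7226 0.0612] circ [0.7661 0.074  0.1643]
[103.1 121.3] [  61   58 2445] h 0.079 med [0.8385 0.6767] circ [0.8398 0.6798 0.0767]
[303.3  96.3] [12  4 27] h 0.112 med [0.8766 0.0286] circ [0.8748 0.027  0.0175]
[280.9 100.7] [25  8 84] h 0.113 med [0.8644 0.0962] circ [0.8689 0.0957 0.0373]
[259.3 104.8] [15  7 59] h 0.112 med [0.8535 0.1633] circ [0.8536 0.1631 0.0218]
[352.9 161.7] [ 21  23 364] h 0.089 med [ 0.6779 -0.1189] circ [ 0.6783 -0.1198  0.0301]
[172.5 177.8] [ 33  32 496] h 0.091 med [0.6406 0.4375] circ [0.6438 0.4402 0.0471]
[238.5 180.5] [ 30  29 555] h 0.088 med [0.6283 0.2327] circ [0.6282 0.233  0.0441]
[410.7 180.7] [ 15  15 117] h 0.059 med [ 0.618  -0.2949] circ [ 0.618  -0.2966  0.021 ]
[298.3 191.3] [ 7 14 69] h 0.084 med [0.5911 0.0499] circ [0.5915 0.0512 0.0172]
[444.3 201.6] [ 15  13 148] h 0.085 med [ 0.5478 -0.3908] circ [ 0.5487 -0.3919  0.0165]
[363.1 211.6] [15 14 99] h 0.059 med [ 0.5243 -0.147
[... 415 characters left out ...]
med [ 0.4231 -0.1407] circ [ 0.4225 -0.1397  0.0205]
[400. 251.] [ 17  15 185] h 0.068 med [ 0.403  -0.2515] circ [ 0.4034 -0.2521  0.0224]
[436.7 269.1] [ 24  24 126] h 0.044 med [ 0.347  -0.3636] circ [ 0.3481 -0.3601  0.0357]
lid (397, 216) [ 0.5082 -0.2448] strip 40 [ 0.5162 -0.2367] ang 45.281343828798086 line 2.227015
lid (400, 251) [ 0.4032 -0.2511] strip 27 [ 0.4061 -0.2639] ang -77.688316079441 line -76.69004
lid (436, 235) [ 0.4524 -0.3601] strip 26 [ 0.4422 -0.3683] ang -141.04060682847168 line 27.16736
board (0.7703227400779724, 0.14094717800617218) 0.4251979887485504 0.2540094256401062 86.70789337158203 [[ 0.6313 -0.064 ]
 [ 0.8849 -0.0786]
 [ 0.9093  0.3459]
 [ 0.6557  0.3605]]
```

View pics/h.png

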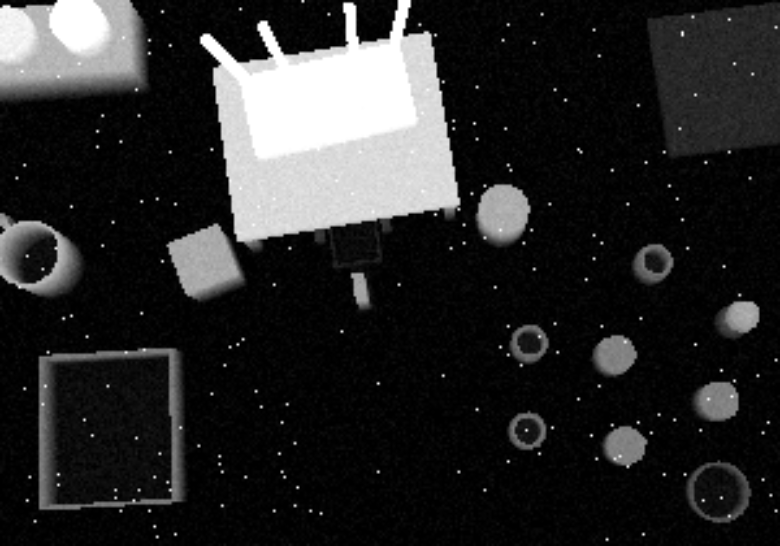

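Depth is clean: all six jars, the reader (on the tray's right, −y), the tin and the handle are located. Now riser, tray, box and label angles.

```bash
cat > b.py <<'E'
from h import *
p=np.load("top0.npz")["p"];d=np.load("top0.npz")["d"];W=cloud("top",d);H=W[...,2]
def line(P):
    q=cv2.fitLine(np.float32(P),cv2.DIST_HUBER,0,.001,.001).ravel(); return q
# front edge / side edges of board
b=(H>.1)&(H<.12); b[:,:235]=0;b[:,345:]=0;b[:100]=0;b[185:]=0
F=[]
for u in range(252,332):
    v=np.nonzero(b[:,u])[0]; F.append(plane("top",u,v.max()+.5,.108))
q=line(F); print("front",q,"ang",np.degrees(np.arctan(q[1]/q[0])))
L=[];R=[]
for v in range(130,150):
    u=np.nonzero(b[v])[0];L.append(plane("top",u.min()-.5,v,.108));R.append(plane("top",u.max()+.5,v,.108))
L=line(L);R=line(R);print("L",L,np.degrees(np.arctan(L[1]/L[0])),"R",R,np.degrees(np.arctan(R[1]/R[0])))
fd=q[:2]*np.sign(q[1]); # +y dir
def isect(a,b):
    t=np.linalg.solve(np.c_[a[:2],-b[:2]],b[2:]-a[2:]);return a[2:]+t[0]*a[:2]
l,r=isect(q,L),isect(q,R);o=(l+r)/2;yaw=np.arctan2(-fd[0],fd[1]);print("corners",l,r,"width",np.linalg.norm(l-r),"riser",o,"yaw",yaw,np.degrees(yaw))
Rm=np.array([[np.cos(yaw),-np.sin(yaw)],[np.sin(yaw),np.cos(yaw)]])
# handle top
k=(H>.07)&(H<.095);k[:,:288]=0;k[:,308:]=0;k[:182]=0;k[205:]=0
P=W[k][:,:2];(cx,cy),s,a=cv2.minAreaRect(np.float32(P));print("handle",(cx,cy),s,a,"in riser",(np.array([cx,cy])-o)@Rm,"n",len(P),line(P))
# pan
k=(H>.009)&(H<.02);k[:,:283]=0;k[:,312:]=0;k[:160]=0;k[190:]=0
P=(W[k][:,:2]-o)@Rm;print("pan rim in riser",np.percentile(P,[2,98],axis=0))
# box rim
k=(H>.05)&(H<.07);k[:,:165]=0;k[:,240:]=0;k[:205]=0;k[285:]=0
print("box",cv2.minAreaRect(np.float32(W[k][:,:2])))
for c in [(.5085,-.245),(.4032,-.2515),(.4524,-.3605)]:
    c=np.array(c); k=(np.hypot(*(W[...,:2]-c).transpose(2,0,1))<.023)&(H>.058)
    g=p.min(2)/1.; th=(np.percentile(g[k],97)+np.percentile(g[k],40))/2
    w=k&(g>th);P=plane("top",*np.nonzero(w)[::-1],.064);L=plane("top",*np.nonzero(k)[::-1],.064).mean(0)
    e=P.mean(0)-L;qq=line(P);print("lid",L,th,len(P),"cent ang",np.degrees(np.arctan2(e[1],e[0])),np.hypot(*e),"line",np.degrees(np.arctan2(qq[1],qq[0])))
E
python3 b.py
```

```text
front [ 0.1391 -0.9903  0.6611  0.0662] ang -82.00182
L [0.9868 0.1618 0.7453 0.2031] 9.312308 R [ 0.9899  0.1415  0.7363 -0.0602] 8.136621
corners [0.6442 0.1865] [ 0.68   -0.0682] width 0.25725704 riser [0.6621 0.0591] yaw 0.1395944 7.99817
handle (0.5916220545768738, 0.05015216022729874) (0.032492730766534805, 0.01358345989137888) 7.624969005584717 in riser [-0.071   0.0009] n 53 [0.985  0.1726 0.5916 0.05  ]
pan rim in riser [[-0.0394 -0.0419]
 [ 0.0179  0.0322]]
box ((0.4362996220588684, 0.34807807207107544), (0.18042050302028656, 0.1599409580230713), 2.1649014949798584)
lid [ 0.5081 -0.2453] 106.9 36 cent ang 43.095178581684856 0.011406732978471088 line 49.760014
lid [ 0.4032 -0.2517] 84.35000000000001 33 cent ang -76.28475210240863 0.01187651855258916 line -75.867966
lid [ 0.4525 -0.3604] 82.935 35 cent ang -140.46199772138377 0.01136373544636937 line 25.75955
```

{"api": "step_arm", "payload": {
  "plan": [
    [0.9,-0.4,0,0,0,0.076],
    [0.9,-0.4,0,0,0,0.076],
    [0.9,-0.4,0,0,0,0.076],
    [0.9,-0.4,0,0,0,0.076],
    [0.9,-0.4,0,0,0,0.076]
  ],
  "fingers": 1,
  "grip_force": 50
}}

```text
t: 0.52
ee_pos: [0.2683, -0.5138, 0.2419]
eef_rot: [-3.14, -0.001, 0.005]
wrist_force: [-1.3, -0.4, -0.2]
grip_width: 0.0857
grip_force: 0.0
```

{"api": "step_arm", "payload": {
  "plan": [
    [0.8,-0.5,0,0,0,0],
    [0.8,-0.5,0,0,0,0],
    [0.8,-0.5,0,0,0,0],
    [0.8,-0.5,0,0,0,0],
    [0.8,-0.5,0,0,0,0],
    [0.8,-0.5,0,0,0,0]
  ]
}}

```text
t: 1.02
ee_pos: [0.3849, -0.4418, 0.2419]
eef_rot: [-3.141, 0.001, 0.002]
wrist_force: [0.0, -0.7, 0.6]
grip_width: 0.0853
grip_force: 0.0
```

{"api": "step_arm", "payload": {
  "plan": [
    [0.8,-0.5,0,0,0,0],
    [0.8,-0.5,0,0,0,0],
    [0.8,-0.5,0,0,0,0],
    [0.8,-0.5,0,0,0,0],
    [0.8,-0.5,0,0,0,0],
    [0.8,-0.5,0,0,0,0]
  ]
}}

```text
t: 1.52
ee_pos: [0.504, -0.3679, 0.2418]
eef_rot: [3.141, 0.001, 0.0]
wrist_force: [-0.1, -0.2, -0.8]
grip_width: 0.0853
grip_force: 0.0
```

{"api": "step_arm", "payload": {
  "plan": [
    [0.76,-0.483,0.5,0,0,0],
    [0.76,-0.483,0.5,0,0,0],
    [0.76,-0.483,0.5,0,0,0],
    [0.76,-0.483,0.5,0,0,0],
    [0.76,-0.483,0.5,0,0,0],
    [0.76,-0.483,0.5,0,0,0]
  ]
}}

```text
t: 2.02
ee_pos: [0.6172, -0.2955, 0.1653]
eef_rot: [-3.141, 0.004, -0.0]
wrist_force: [-0.3, -0.1, -0.1]
grip_width: 0.0856
grip_force: 0.0
```

{"api": "step_arm", "payload": {
  "plan": [
    [0,0,0.25,0,0,0],
    [0,0,0.5,0,0,0],
    [0,0,0.75,0,0,0],
    [0,0,0.94,0,0,0],
    [0,0,0.94,0,0,0]
  ]
}}

```text
t: 2.43
ee_pos: [0.6125, -0.2947, 0.0197]
eef_rot: [-3.136, 0.01, -0.003]
wrist_force: [-1.4, 1.1, -0.8]
grip_width: 0.0854
grip_force: 0.0
```

{"api": "step_arm", "payload": {
  "plan": [
    [0,0,0,0,0,0],
    [0,0,0,0,0,0],
    [0,0,0,0,0,0],
    [0,0,0,0,0,0],
    [0,0,0,0,0,0],
    [0,0,0,0,0,0],
    [0,0,0,0,0,0],
    [0,0,0,0,0,0],
    [0,0,0,0,0,0],
    [0,0,0,0,0,0]
  ],
  "fingers": -1
}}

```text
t: 3.27
ee_pos: [0.621, -0.2966, 0.0306]
eef_rot: [3.137, -0.005, 0.0]
wrist_force: [-1.3, -1.7, 7.6]
grip_width: 0.0431
grip_force: 51.0
```

{"api": "step_arm", "payload": {
  "plan": [
    [0,0,-0.25,0,0,0],
    [0,0,-0.5,0,0,0],
    [0,0,-0.75,0,0,0],
    [0,0,-1,0,0,0],
    [0,0,-1,0,0,0],
    [0,0,-1,0,0,0]
  ]
}}

```text
t: 3.77
ee_pos: [0.6213, -0.296, 0.1825]
eef_rot: [3.136, -0.008, 0.0]
wrist_force: [-0.9, -1.5, -1.8]
grip_width: 0.0429
grip_force: 51.2
```

{"api": "step_arm", "payload": {
  "plan": [
    [-0.1,-0.2,0,0,0,0],
    [-0.2,-0.4,0,0,0,0],
    [-0.3,-0.65,0,0,0,0],
    [-0.4,-0.9,0,0,0,0],
    [-0.4,-0.9,0,0,0,0]
  ]
}}

```text
t: 4.18
ee_pos: [0.5547, -0.1528, 0.1736]
eef_rot: [-3.136, 0.006, 0.004]
wrist_force: [-0.0, -0.8, -1.2]
grip_width: 0.0428
grip_force: 51.2
```

{"api": "step_arm", "payload": {
  "plan": [
    [-0.1,-0.25,0,0,0,0],
    [-0.2,-0.5,0,0,0,0],
    [-0.3,-0.75,0,0,0,0],
    [-0.4,-1,0,0,0,0],
    [-0.4,-1,0,0,0,0]
  ]
}}

```text
t: 4.6
ee_pos: [0.4952, -0.0039, 0.1748]
eef_rot: [-3.138, 0.004, 0.005]
wrist_force: [0.3, -0.6, -1.3]
grip_width: 0.0425
grip_force: 51.6
```

{"api": "step_arm", "payload": {
  "plan": [
    [0,-0.25,0,0,0,0],
    [0,-0.5,0,0,0,0],
    [0,-0.75,0,0,0,0],
    [0,-1,0,0,0,0],
    [0,-1,0,0,0,0]
  ]
}}

```text
t: 5.02
ee_pos: [0.4978, 0.1458, 0.1757]
eef_rot: [-3.139, 0.001, 0.005]
wrist_force: [-0.5, -1.3, -0.4]
grip_width: 0.0428
grip_force: 51.9
```

{"api": "step_arm", "payload": {
  "plan": [
    [0,-0.25,0,0,0,0],
    [0,-0.5,0,0,0,0],
    [0,-0.75,0,0,0,0],
    [0,-0.9,0,0,0,0],
    [0,-0.9,0,0,0,0]
  ]
}}

```text
t: 5.43
ee_pos: [0.4981, 0.2788, 0.1756]
eef_rot: [-3.14, 0.001, 0.004]
wrist_force: [-0.4, -0.2, -0.5]
grip_width: 0.0426
grip_force: 52.0
```

{"api": "step_arm", "payload": {
  "plan": [
    [-0.05,-0.34,0,0,0,0],
    [-0.05,-0.34,0,0,0,0],
    [-0.05,-0.34,0.25,0,0,0],
    [-0.05,-0.34,0.5,0,0,0],
    [-0.05,-0.34,0.75,0,0,0],
    [-0.05,-0.34,0.88,0,0,0],
    [-0.05,-0.34,0.88,0,0,0],
    [-0.05,-0.34,0.88,0,0,0]
  ]
}}

```text
t: 6.1
ee_pos: [0.4903, 0.325, 0.0429]
eef_rot: [3.14, 0.003, -0.0]
wrist_force: [0.6, 0.0, -0.6]
grip_width: 0.0427
grip_force: 52.3
```

{"api": "step_arm", "payload": {
  "plan": [
    [0,0,0,0,0,0],
    [0,0,0,0,0,0],
    [0,0,0,0,0,0],
    [0,0,0,0,0,0],
    [0,0,0,0,0,0],
    [0,0,-0.25,0,0,0],
    [0,0,-0.5,0,0,0],
    [0,0,-0.75,0,0,0],
    [0,0,-1,0,0,0],
    [0,0,-1,0,0,0]
  ],
  "fingers": 0.4
}}

```text
t: 6.93
ee_pos: [0.4957, 0.3288, 0.2046]
eef_rot: [-3.135, -0.014, 0.0]
wrist_force: [0.8, 1.0, 1.9]
grip_width: 0.0598
grip_force: 0.0
```

```bash
cat > look.py <<'E'
from h import *
import sys
def objs():
    p,d=robot.capture("top");W=cloud("top",d);H=W[...,2]
    o,r=ray("top",318,200)
    m=((H>.03)&(H<.12)&(d>0)).astype(np.uint8);n,l,s,c=cv2.connectedComponentsWithStats(m);R=[]
    for i in range(1,n):
        if not(20<s[i,4]<1000) or s[i,1]>310 or s[i,1]<100: continue
        k=l==i;h=np.percentile(H[k],90);P=W[k&(H>h-.012)][:,:2];(x,y),r=cv2.minEnclosingCircle(np.float32(P))
        R.append((round(x,4),round(y,4),round(r,4),round(h,3)))
    return p,d,W,R
if __name__=="__main__":
    p,d,W,R=objs();np.savez("last.npz",p=p,d=d)
    for r in R: print(r)
    b=W[...,2][220:268,182:225]; print("box interior max",np.percentile(b,[50,90,99]))
    o=robot.get_obs();print(o["t"],o["ee_pos"],o["eef_rot"],o["grip_width"])
E
python3 look.py
```

```text
(0.8535, 0.1629, 0.0209, np.float64(0.113))
(0.6791, -0.12, 0.0301, np.float64(0.089))
(0.6482, 0.4411, 0.0504, np.float64(0.09))
(0.6284, 0.2332, 0.0451, np.float64(0.088))
(0.5915, 0.0508, 0.0172, np.float64(0.083))
(0.5486, -0.3911, 0.0172, np.float64(0.084))
(0.5258, -0.1461, 0.0214, np.float64(0.058))
(0.5092, -0.2453, 0.0225, np.float64(0.069))
(0.437, 0.2999, 0.0939, np.float64(0.063))
(0.4893, 0.3255, 0.021, np.float64(0.063))
(0.4526, -0.361, 0.0226, np.float64(0.068))
(0.422, -0.1408, 0.0211, np.float64(0.058))
(0.4029, -0.2521, 0.0222, np.float64(0.068))
(0.3484, -0.3598, 0.0351, np.float64(0.045))
box interior max [0.0102 0.5936 0.6123]
6.9833 [0.4944 0.3281 0.2009] [-3.1366 -0.0102  0.0003] 0.060030068723130214
```

{"api": "step_arm", "payload": {
  "plan": [
    [0.02,0.25,0,0,0,0],
    [0.04,0.5,0,0,0,0],
    [0.06,0.75,0,0,0,0],
    [0.08,1,0,0,0,0],
    [0.08,1,0,0,0,0]
  ],
  "fingers": 1
}}

```text
t: 7.4
ee_pos: [0.5031, 0.171, 0.1932]
eef_rot: [3.139, 0.001, -0.004]
wrist_force: [0.5, 0.4, -0.3]
grip_width: 0.0853
grip_force: 0.0
```

{"api": "step_arm", "payload": {
  "plan": [
    [0.02,0.25,0,0,0,0],
    [0.04,0.5,0,0,0,0],
    [0.06,0.75,0,0,0,0],
    [0.08,1,0,0,0,0],
    [0.08,1,0,0,0,0]
  ]
}}

```text
t: 7.82
ee_pos: [0.5153, 0.0211, 0.1936]
eef_rot: [3.139, 0.001, -0.005]
wrist_force: [-0.5, 0.7, 0.6]
grip_width: 0.0853
grip_force: 0.0
```

{"api": "step_arm", "payload": {
  "plan": [
    [0.02,0.25,0,0,0,0],
    [0.04,0.5,0,0,0,0],
    [0.06,0.75,0.1,0,0,0],
    [0.06,1,0.17,0,0,0],
    [0.06,1,0.17,0,0,0],
    [0.06,1,0.17,0,0,0]
  ]
}}

```text
t: 8.32
ee_pos: [0.5233, -0.1243, 0.1672]
eef_rot: [-3.14, 0.003, -0.003]
wrist_force: [-0.2, 0.4, 0.4]
grip_width: 0.0854
grip_force: 0.0
```

{"api": "step_arm", "payload": {
  "plan": [
    [0.015,0.15,0,0,0,0],
    [0.015,0.15,0,0,0,0],
    [0.015,0.15,0.25,0,0,0],
    [0.015,0.15,0.5,0,0,0],
    [0.015,0.15,0.75,0,0,0],
    [0.015,0.15,0.93,0,0,0],
    [0.015,0.15,0.93,0,0,0],
    [0.015,0.15,0.93,0,0,0]
  ]
}}

```text
t: 8.98
ee_pos: [0.5254, -0.1439, 0.0282]
eef_rot: [-3.14, 0.004, 0.001]
wrist_force: [0.4, -0.5, 0.6]
grip_width: 0.0851
grip_force: 0.0
```

{"api": "step_arm", "payload": {
  "plan": [
    [0,0,0,0,0,0],
    [0,0,0,0,0,0],
    [0,0,0,0,0,0],
    [0,0,0,0,0,0],
    [0,0,0,0,0,0],
    [0,0,0,0,0,0],
    [0,0,0,0,0,0],
    [0,0,0,0,0,0],
    [0,0,0,0,0,0]
  ],
  "fingers": -1
}}

```text
t: 9.73
ee_pos: [0.5284, -0.1467, 0.0319]
eef_rot: [3.14, -0.004, -0.0]
wrist_force: [0.3, 1.2, 5.8]
grip_width: 0.0431
grip_force: 50.6
```

{"api": "step_arm", "payload": {
  "plan": [
    [0,0,-0.25,0,0,0],
    [0,0,-0.5,0,0,0],
    [0,0,-0.75,0,0,0],
    [0,0,-1,0,0,0],
    [0,0,-1,0,0,0],
    [0,0,-1,0,0,0]
  ]
}}

```text
t: 10.23
ee_pos: [0.5288, -0.1471, 0.1837]
eef_rot: [3.138, -0.008, -0.0]
wrist_force: [1.2, -0.2, -1.2]
grip_width: 0.0429
grip_force: 51.2
```

{"api": "step_arm", "payload": {
  "plan": [
    [-0.1,-0.25,0,0,0,0],
    [-0.2,-0.5,0,0,0,0],
    [-0.3,-0.75,0,0,0,0],
    [-0.4,-1,0,0,0,0],
    [-0.4,-1,0,0,0,0]
  ]
}}

```text
t: 10.65
ee_pos: [0.4625, 0.0094, 0.1771]
eef_rot: [-3.138, 0.005, 0.004]
wrist_force: [-0.1, -0.6, -0.9]
grip_width: 0.0428
grip_force: 51.6
```

{"api": "step_arm", "payload": {
  "plan": [
    [-0.05,-0.25,0,0,0,0],
    [-0.1,-0.5,0,0,0,0],
    [-0.2,-0.75,0,0,0,0],
    [-0.3,-1,0,0,0,0],
    [-0.3,-1,0,0,0,0]
  ]
}}

```text
t: 11.07
ee_pos: [0.4178, 0.159, 0.1778]
eef_rot: [-3.139, 0.004, 0.006]
wrist_force: [-0.4, 0.0, -0.6]
grip_width: 0.0426
grip_force: 51.8
```

{"api": "step_arm", "payload": {
  "plan": [
    [-0.05,-0.25,0,0,0,0],
    [-0.1,-0.5,0,0,0,0],
    [-0.2,-0.75,0,0,0,0],
    [-0.2,-1,0,0,0,0],
    [-0.2,-1,0,0,0,0],
    [-0.2,-1,0,0,0,0]
  ]
}}

```text
t: 11.57
ee_pos: [0.3904, 0.3048, 0.1779]
eef_rot: [3.14, 0.002, 0.004]
wrist_force: [0.9, -0.5, -1.7]
grip_width: 0.0428
grip_force: 51.9
```

{"api": "step_arm", "payload": {
  "plan": [
    [-0.02,-0.17,0,0,0,0],
    [-0.02,-0.17,0,0,0,0],
    [-0.02,-0.17,0.25,0,0,0],
    [-0.02,-0.17,0.5,0,0,0],
    [-0.02,-0.17,0.75,0,0,0],
    [-0.02,-0.17,0.89,0,0,0],
    [-0.02,-0.17,0.89,0,0,0],
    [-0.02,-0.17,0.89,0,0,0]
  ]
}}

```text
t: 12.23
ee_pos: [0.3877, 0.3274, 0.0445]
eef_rot: [3.139, 0.004, -0.001]
wrist_force: [0.2, 0.2, 0.3]
grip_width: 0.043
grip_force: 52.0
```

{"api": "step_arm", "payload": {
  "plan": [
    [0,0,0,0,0,0],
    [0,0,0,0,0,0],
    [0,0,0,0,0,0],
    [0,0,0,0,0,0],
    [0,0,0,0,0,0],
    [0,0,-0.25,0,0,0],
    [0,0,-0.5,0,0,0],
    [0,0,-0.75,0,0,0],
    [0,0,-1,0,0,0],
    [0,0,-1,0,0,0]
  ],
  "fingers": 0.4
}}

```text
t: 13.07
ee_pos: [0.3926, 0.3322, 0.2051]
eef_rot: [-3.134, -0.013, 0.0]
wrist_force: [1.4, 1.6, 0.8]
grip_width: 0.0599
grip_force: 0.0
```

{"api": "step_arm", "payload": {
  "plan": [
    [0.02,0.25,0,0,0,0],
    [0.04,0.5,0,0,0,0],
    [0.06,0.75,0,0,0,0],
    [0.08,1,0,0,0,0],
    [0.08,1,0,0,0,0]
  ],
  "fingers": 1
}}

```text
t: 13.48
ee_pos: [0.401, 0.1745, 0.1959]
eef_rot: [3.139, -0.001, -0.004]
wrist_force: [0.2, 0.6, -0.2]
grip_width: 0.0852
grip_force: 0.0
```

{"api": "step_arm", "payload": {
  "plan": [
    [0.02,0.25,0,0,0,0],
    [0.04,0.5,0,0,0,0],
    [0.06,0.75,0,0,0,0],
    [0.08,1,0,0,0,0],
    [0.08,1,0,0,0,0]
  ]
}}

```text
t: 13.9
ee_pos: [0.4132, 0.0241, 0.1963]
eef_rot: [3.139, -0.002, -0.006]
wrist_force: [0.0, 1.2, 0.3]
grip_width: 0.085
grip_force: 0.0
```

{"api": "step_arm", "payload": {
  "plan": [
    [0.02,0.25,0,0,0,0],
    [0.04,0.5,0,0,0,0],
    [0.06,0.75,0.1,0,0,0],
    [0.06,1,0.2,0,0,0],
    [0.06,1,0.2,0,0,0],
    [0.06,1,0.2,0,0,0],
    [0.06,1,0.2,0,0,0]
  ]
}}

```text
t: 14.48
ee_pos: [0.4216, -0.1201, 0.1658]
eef_rot: [-3.141, 0.0, -0.001]
wrist_force: [0.7, 0.0, -0.1]
grip_width: 0.0854
grip_force: 0.0
```

```bash
python3 look.py
```

```text
(0.8542, 0.1632, 0.0209, np.float64(0.112))
(0.6792, -0.1195, 0.0299, np.float64(0.089))
(0.6477, 0.4401, 0.0492, np.float64(0.091))
(0.6283, 0.2331, 0.0449, np.float64(0.088))
(0.5919, 0.0528, 0.0176, np.float64(0.085))
(0.5485, -0.3915, 0.0164, np.float64(0.085))
(0.5088, -0.2451, 0.0225, np.float64(0.068))
(0.4362, 0.3481, 0.118, np.float64(0.063))
(0.4902, 0.3247, 0.0212, np.float64(0.063))
(0.4524, -0.3613, 0.0227, np.float64(0.068))
(0.4025, -0.2526, 0.0215, np.float64(0.068))
(0.3877, 0.327, 0.0208, np.float64(0.062))
(0.3487, -0.3598, 0.0353, np.float64(0.044))
box interior max [0.0066 0.0457 0.0649]
14.5333 [ 0.4219 -0.1197  0.1661] [-3.1413 -0.0005  0.0007] 0.08515762915614108
```

{"api": "step_arm", "payload": {
  "plan": [
    [0,0.14,0,0,0,0],
    [0,0.14,0,0,0,0],
    [0,0.14,0.25,0,0,0],
    [0,0.14,0.5,0,0,0],
    [0,0.14,0.75,0,0,0],
    [0,0.14,0.92,0,0,0],
    [0,0.14,0.92,0,0,0],
    [0,0.14,0.92,0,0,0]
  ]
}}

```text
t: 15.2
ee_pos: [0.4209, -0.1398, 0.0273]
eef_rot: [-3.14, 0.003, 0.002]
wrist_force: [-0.2, 0.4, -0.1]
grip_width: 0.0852
grip_force: 0.0
```

{"api": "step_arm", "payload": {
  "plan": [
    [0,0,0,0,0,0],
    [0,0,0,0,0,0],
    [0,0,0,0,0,0],
    [0,0,0,0,0,0],
    [0,0,0,0,0,0],
    [0,0,0,0,0,0],
    [0,0,0,0,0,0],
    [0,0,0,0,0,0],
    [0,0,0,0,0,0]
  ],
  "fingers": -1
}}

```text
t: 15.95
ee_pos: [0.4233, -0.1423, 0.03]
eef_rot: [3.14, -0.004, -0.0]
wrist_force: [-0.6, 0.4, 8.4]
grip_width: 0.0426
grip_force: 49.9
```

{"api": "step_arm", "payload": {
  "plan": [
    [0,0,-0.25,0,0,0],
    [0,0,-0.5,0,0,0],
    [0,0,-0.75,0,0,0],
    [0,0,-1,0,0,0],
    [0,0,-1,0,0,0],
    [0,0,-1,0,0,0]
  ]
}}

```text
t: 16.45
ee_pos: [0.4236, -0.1427, 0.1815]
eef_rot: [3.138, -0.007, -0.0]
wrist_force: [-0.1, 0.3, -1.7]
grip_width: 0.0428
grip_force: 51.2
```

{"api": "step_arm", "payload": {
  "plan": [
    [0,-0.25,0,0,0,0],
    [0,-0.5,0,0,0,0],
    [0,-0.75,0,0,0,0],
    [0,-1,0,0,0,0],
    [0,-1,0,0,0,0]
  ]
}}

```text
t: 16.87
ee_pos: [0.4198, 0.014, 0.1762]
eef_rot: [-3.138, 0.003, 0.005]
wrist_force: [0.8, -0.3, -1.0]
grip_width: 0.0429
grip_force: 51.7
```

{"api": "step_arm", "payload": {
  "plan": [
    [0,-0.25,0,0,0,0],
    [0,-0.5,0,0,0,0],
    [0,-0.75,0,0,0,0],
    [0,-1,0,0,0,0],
    [0,-1,0,0,0,0]
  ]
}}

```text
t: 17.28
ee_pos: [0.4201, 0.1634, 0.1767]
eef_rot: [-3.139, 0.002, 0.005]
wrist_force: [-0.0, -0.3, -1.5]
grip_width: 0.043
grip_force: 51.8
```

{"api": "step_arm", "payload": {
  "plan": [
    [0,-0.25,0,0,0,0],
    [0,-0.5,0,0,0,0],
    [0.05,-0.75,0,0,0,0],
    [0.1,-1,0,0,0,0],
    [0.1,-1,0,0,0,0],
    [0.1,-1,0,0,0,0]
  ]
}}

```text
t: 17.78
ee_pos: [0.4357, 0.309, 0.1759]
eef_rot: [3.14, 0.003, 0.003]
wrist_force: [0.9, -0.2, -1.3]
grip_width: 0.0428
grip_force: 52.0
```

{"api": "step_arm", "payload": {
  "plan": [
    [0.015,-0.39,0,0,0,0],
    [0.015,-0.39,0,0,0,0],
    [0.015,-0.39,0.25,0,0,0],
    [0.015,-0.39,0.5,0,0,0],
    [0.015,-0.39,0.75,0,0,0],
    [0.015,-0.39,0.89,0,0,0],
    [0.015,-0.39,0.89,0,0,0],
    [0.015,-0.39,0.89,0,0,0]
  ]
}}

```text
t: 18.45
ee_pos: [0.4377, 0.3647, 0.0427]
eef_rot: [3.139, 0.004, -0.001]
wrist_force: [-0.1, 1.0, -0.5]
grip_width: 0.043
grip_force: 52.2
```

{"api": "step_arm", "payload": {
  "plan": [
    [0,0,0,0,0,0],
    [0,0,0,0,0,0],
    [0,0,0,0,0,0],
    [0,0,0,0,0,0],
    [0,0,0,0,0,0],
    [0,0,-0.25,0,0,0],
    [0,0,-0.5,0,0,0],
    [0,0,-0.75,0,0,0],
    [0,0,-1,0,0,0],
    [0,0,-1,0,0,0]
  ],
  "fingers": 0.4
}}

```text
t: 19.28
ee_pos: [0.4429, 0.3697, 0.2043]
eef_rot: [-3.134, -0.013, 0.0]
wrist_force: [1.4, 0.1, 0.8]
grip_width: 0.0594
grip_force: 0.0
```

{"api": "step_arm", "payload": {
  "plan": [
    [0.1,0.25,0,0,0,0],
    [0.2,0.5,0,0,0,0],
    [0.3,0.75,0,0,0,0],
    [0.5,1,0,0,0,0],
    [0.5,1,0,0,0,0],
    [0.5,1,0,0,0,0]
  ]
}}

```text
t: 19.78
ee_pos: [0.5153, 0.2148, 0.1947]
eef_rot: [3.142, -0.001, -0.004]
wrist_force: [-0.9, 0.9, 0.0]
grip_width: 0.0598
grip_force: 0.0
```

{"api": "step_arm", "payload": {
  "plan": [
    [0.1,0.25,0,0,0,-0.044],
    [0.2,0.5,0,0,0,-0.044],
    [0.3,0.75,0,0,0,-0.044],
    [0.4,1,0,0,0,-0.044],
    [0.4,1,0,0,0,-0.044],
    [0.4,1,0,0,0,-0.044]
  ]
}}

```text
t: 20.28
ee_pos: [0.574, 0.0664, 0.1942]
eef_rot: [-3.141, 0.0, 0.136]
wrist_force: [-0.3, -1.1, 0.4]
grip_width: 0.0598
grip_force: 0.0
```

```bash
cat > to.py <<'E'
from h import *
import sys
# to.py x y z yawdeg : shift/turn in move units from present pose
x,y,z,a=map(float,sys.argv[1:5]);o=robot.get_obs()
from scipy.spatial.transform import Rotation as R
r=R.from_euler("xyz",o["eef_rot"]);g=R.from_euler("xyz",[np.pi,0,np.radians(a)])
print("at",o["ee_pos"],np.degrees(o["eef_rot"]),"q6",o["joints"][5],"q1",o["joints"][0])
print("shift",r.inv().apply(np.array([x,y,z])-o["ee_pos"])/.15,"turn",(r.inv()*g).as_rotvec()/np.pi)
E
python3 to.py .5918 .0510 .052 8; python3 look.py | tail -12
```

```text
at [0.574  0.0664 0.1942] [-179.9673    0.0085    7.7739] q6 1.4133742777523992 q1 -0.02158670354872698
shift [0.1038 0.1183 0.948 ] turn [-0.0002  0.     -0.0013]
(0.6265, 0.2426, 0.0382, np.float64(0.089))
(0.5491, -0.3918, 0.0173, np.float64(0.084))
(0.5093, -0.2454, 0.0229, np.float64(0.068))
(0.4362, 0.3482, 0.1183, np.float64(0.063))
(0.49, 0.3254, 0.0214, np.float64(0.063))
(0.453, -0.3613, 0.0225, np.float64(0.069))
(0.4383, 0.3642, 0.021, np.float64(0.063))
(0.403, -0.2523, 0.0224, np.float64(0.068))
(0.3877, 0.3284, 0.0217, np.float64(0.063))
(0.3489, -0.3599, 0.0356, np.float64(0.043))
box interior max [0.0075 0.0533 0.0648]
20.3333 [0.5735 0.0677 0.1941] [-3.1406  0.0006  0.1375] 0.0600519580505496
```

{"api": "step_arm", "payload": {
  "plan": [
    [0.105,0.11,0,0,0,0],
    [0.105,0.11,0,0,0,0],
    [0.105,0.11,0.25,0,0,0],
    [0.105,0.11,0.5,0,0,0],
    [0.105,0.11,0.75,0,0,0],
    [0.105,0.11,0.95,0,0,0],
    [0.105,0.11,0.95,0,0,0],
    [0.105,0.11,0.95,0,0,0]
  ]
}}

```text
t: 21.0
ee_pos: [0.5894, 0.0548, 0.0502]
eef_rot: [-3.14, 0.005, 0.14]
wrist_force: [0.1, 0.0, 0.5]
grip_width: 0.0597
grip_force: 0.0
```

{"api": "step_arm", "payload": {
  "plan": [
    [0,0,0,0,0,0],
    [0,0,0,0,0,0],
    [0,0,0,0,0,0],
    [0,0,0,0,0,0],
    [0,0,0,0,0,0],
    [0,0,0,0,0,0],
    [0,0,0,0,0,0],
    [0,0,0,0,0,0],
    [0,0,0,0,0,0],
    [0,0,0,0,0,0]
  ],
  "fingers": -1,
  "grip_force": 60
}}

```text
t: 21.83
ee_pos: [0.5935, 0.0527, 0.0544]
eef_rot: [3.141, -0.004, 0.138]
wrist_force: [-0.5, -0.3, 6.6]
grip_width: 0.0134
grip_force: 59.9
```

{"api": "step_arm", "payload": {
  "plan": [
    [-0.05,0,0,0,0,0],
    [-0.1,0,0,0,0,0],
    [-0.2,0,0,0,0,0],
    [-0.3,0,0,0,0,0],
    [-0.4,0,0,0,0,0],
    [-0.5,0,0,0,0,0],
    [-0.55,0,0,0,0,0],
    [-0.6,0,0,0,0,0]
  ]
}}

```text
t: 22.5
ee_pos: [0.5049, 0.04, 0.0545]
eef_rot: [3.14, -0.007, 0.138]
wrist_force: [0.0, -0.7, 1.0]
grip_width: 0.0132
grip_force: 60.3
```

{"api": "step_arm", "payload": {
  "plan": [
    [-0.05,0,0,0,0,0],
    [-0.1,0,0,0,0,0],
    [-0.2,0,0,0,0,0],
    [-0.3,0,0,0,0,0],
    [-0.4,0,0,0,0,0],
    [-0.5,0,0,0,0,0],
    [-0.55,0,0,0,0,0],
    [-0.6,0,0,0,0,0],
    [-0.6,0,0,0,0,0],
    [-0.6,0,0,0,0,0]
  ]
}}

```text
t: 23.33
ee_pos: [0.4155, 0.0274, 0.0544]
eef_rot: [3.14, -0.005, 0.138]
wrist_force: [0.1, -0.2, 15.2]
grip_width: 0.0133
grip_force: 63.0
```

{"api": "step_arm", "payload": {
  "plan": [
    [0,0,0,0,0,0],
    [0,0,0,0,0,0],
    [0,0,0,0,0,0],
    [0,0,0,0,0,0],
    [0,0,0,0,0,0],
    [0,0,-0.25,0,0,0],
    [0,0,-0.5,0,0,0],
    [0,0,-0.75,0,0,0],
    [0,0,-0.9,0,0,0],
    [0,0,-0.9,0,0,0]
  ],
  "fingers": 0.4
}}

```text
t: 24.17
ee_pos: [0.4167, 0.0276, 0.1924]
eef_rot: [3.139, -0.009, 0.138]
wrist_force: [0.8, -0.8, 1.5]
grip_width: 0.06
grip_force: 0.0
```

{"api": "step_arm", "payload": {
  "plan": [
    [0,0.25,0,0,0,0.044],
    [0,0.5,0,0,0,0.044],
    [0,0.75,0,0,0,0.044],
    [0,1,0,0,0,0.044],
    [0,1,0,0,0,0.044],
    [0,1,0,0,0,0.044]
  ],
  "fingers": 1
}}

```text
t: 24.67
ee_pos: [0.4334, -0.122, 0.1857]
eef_rot: [-3.141, 0.002, -0.004]
wrist_force: [-0.4, 0.9, 0.8]
grip_width: 0.0855
grip_force: 0.0
```

```bash
python3 look.py | tail -12; cat > tray.py <<'E'
from h import *
z=np.load("last.npz");W=cloud("top",z["d"]);H=W[...,2]
o=np.array([.6621,.0591]);yaw=.1396;Rm=np.array([[np.cos(yaw),-np.sin(yaw)],[np.sin(yaw),np.cos(yaw)]])
Q=(W[...,:2]-o)@Rm
k=(H>.065)&(H<.095)&(Q[...,0]<-.15)&(Q[...,0]>-.35)&(abs(Q[...,1])<.03)
r=cv2.minAreaRect(np.float32(W[k][:,:2]));print("handle",r,"riser",(np.array(r[0])-o)@Rm)
k=(H>.0095)&(H<.02)&(Q[...,0]<-.02)&(Q[...,0]>-.225)&(abs(Q[...,1])<.05)
r=cv2.minAreaRect(np.float32(W[k][:,:2]));print("pan",r,k.sum(),"riser",(np.array(r[0])-o)@Rm,np.percentile(Q[k],[1,99],axis=0))
E
python3 tray.py
```

```text
(0.548, -0.3909, 0.0167, np.float64(0.085))
(0.5122, -0.2465, 0.0225, np.float64(0.068))
(0.4362, 0.348, 0.1177, np.float64(0.063))
(0.4905, 0.3262, 0.0208, np.float64(0.064))
(0.4522, -0.3607, 0.0223, np.float64(0.067))
(0.439, 0.3641, 0.0208, np.float64(0.062))
(0.415, 0.0256, 0.0167, np.float64(0.083))
(0.4022, -0.2529, 0.0214, np.float64(0.069))
(0.3877, 0.329, 0.0216, np.float64(0.063))
(0.348, -0.3603, 0.0354, np.float64(0.044))
box interior max [0.0074 0.0532 0.0647]
24.7167 [ 0.4333 -0.1207  0.1856] [-3.1401  0.0021 -0.0021] 0.08518019377811355
handle ((0.41479435563087463, 0.027191966772079468), (0.03259975090622902, 0.013731654733419418), 8.209022521972656) riser [-0.2493  0.0028]
pan ((0.5390055775642395, 0.04454429820179939), (0.19704216718673706, 0.060022372752428055), 7.872078895568848) 228 riser [-0.1239  0.0027] [[-0.2131 -0.0271]
 [-0.0394  0.0326]]
```

```bash
cat > strip.py <<'E'
from h import *
import sys
z=np.load("last.npz");p=z["p"];W=cloud("top",z["d"]);H=W[...,2]
for a in sys.argv[1:]:
    c=np.array(list(map(float,a.split(","))))
    k=(np.hypot(*(W[...,:2]-c).transpose(2,0,1))<.026)&(H>.058)
    L=plane("top",*np.nonzero(k)[::-1],.064);(x,y),r=cv2.minEnclosingCircle(np.float32(L));m=np.array([x,y])
    g=p.min(2).astype(float);P=plane("top",*np.nonzero(k)[::-1],.064);w=np.clip(g[k]-np.median(g[k])-12,0,None)
    e=(P*w[:,None]).sum(0)/w.sum()-L.mean(0)
    D=P-L.mean(0);M=(D.T*w)@D;ev,V=np.linalg.eigh(M);v=V[:,1]*np.sign(V[:,1]@e)
    print("jar",L.mean(0),"circ",m,"cent",np.degrees(np.arctan2(e[1],e[0])),np.hypot(*e),"axis",np.degrees(np.arctan2(v[1],v[0])))
E
python3 strip.py .4025,-.2525 .4523,-.361 .51,-.246; python3 to.py .403 -.252 .037 14
```

```text
jar [ 0.4015 -0.2548] circ [ 0.4021 -0.2534] cent -62.43086693609819 0.009283585417772201 axis -63.67826267355156
jar [ 0.4526 -0.3604] circ [ 0.4524 -0.3609] cent -140.1353659794052 0.011356237856644108 axis -144.0340789265782
jar [ 0.5172 -0.2479] circ [ 0.5121 -0.2464] cent 88.3148191341209 0.011533292699404861 axis 84.46473151141466
at [ 0.4333 -0.1207  0.1856] [-179.9155    0.1206   -0.1209] q6 1.1251723461550298 q1 -0.44760833136336076
shift [-0.198   0.8773  0.99  ] turn [-0.0005  0.0006 -0.0785]
```

{"api": "step_arm", "payload": {
  "plan": [
    [-0.05,0.25,0,0,0,-0.078],
    [-0.1,0.5,0,0,0,-0.078],
    [-0.15,0.75,0.1,0,0,-0.078],
    [-0.2,0.88,0.2,0,0,-0.078],
    [-0.2,0.88,0.2,0,0,-0.078],
    [-0.2,0.88,0.2,0,0,-0.078],
    [-0.2,0.88,0.2,0,0,-0.078]
  ],
  "grip_force": 50
}}

```text
t: 25.3
ee_pos: [0.4042, -0.251, 0.1565]
eef_rot: [-3.14, 0.0, 0.246]
wrist_force: [0.0, 0.4, -0.0]
grip_width: 0.0858
grip_force: 0.0
```

{"api": "step_arm", "payload": {
  "plan": [
    [0,0,0.25,0,0,0],
    [0,0,0.5,0,0,0],
    [0,0,0.75,0,0,0],
    [0,0,0.8,0,0,0],
    [0,0,0.8,0,0,0],
    [0,0,0.8,0,0,0]
  ]
}}

```text
t: 25.8
ee_pos: [0.4051, -0.2522, 0.0381]
eef_rot: [3.141, -0.001, 0.247]
wrist_force: [0.6, -0.3, -0.1]
grip_width: 0.0855
grip_force: 0.0
```

{"api": "step_arm", "payload": {
  "plan": [
    [0,0,0,0,0,0],
    [0,0,0,0,0,0],
    [0,0,0,0,0,0],
    [0,0,0,0,0,0],
    [0,0,0,0,0,0],
    [0,0,0,0,0,0],
    [0,0,0,0,0,0],
    [0,0,0,0,0,0],
    [0,0,0,0,0,0]
  ],
  "fingers": -1
}}

```text
t: 26.55
ee_pos: [0.4052, -0.2535, 0.0388]
eef_rot: [3.139, -0.002, 0.245]
wrist_force: [0.2, 2.0, 8.3]
grip_width: 0.0431
grip_force: 49.9
```

{"api": "step_arm", "payload": {
  "plan": [
    [0,0,-0.25,0,0,0],
    [0,0,-0.5,0,0,0],
    [0,0,-0.75,0,0,0],
    [0,0,-0.8,0,0,0],
    [0,0,-0.8,0,0,0],
    [0,0,-0.8,0,0,0]
  ]
}}

```text
t: 27.05
ee_pos: [0.4039, -0.2526, 0.1568]
eef_rot: [3.141, -0.0, 0.245]
wrist_force: [1.2, -0.1, -3.0]
grip_width: 0.043
grip_force: 51.9
```

```bash
python3 to.py .5921 .0511 .15 8; python3 look.py | tail -12; python3 strip.py .4525,-.361 .51,-.246
```

```text
at [ 0.4039 -0.2526  0.1568] [179.965   -0.0228  14.0354] q6 0.6012624684895046 q1 -0.7245769069251837
shift [ 1.708  -1.66    0.0447] turn [ 0.0002 -0.0001  0.0335]
(0.6468, 0.4435, 0.0499, np.float64(0.091))
(0.6279, 0.2328, 0.045, np.float64(0.088))
(0.5487, -0.3925, 0.017, np.float64(0.085))
(0.509, -0.2452, 0.0226, np.float64(0.068))
(0.4359, 0.3479, 0.1178, np.float64(0.063))
(0.4902, 0.3256, 0.0216, np.float64(0.062))
(0.4385, 0.3654, 0.0207, np.float64(0.063))
(0.4151, 0.0255, 0.0168, np.float64(0.084))
(0.3878, 0.3285, 0.0218, np.float64(0.062))
(0.3438, -0.3341, 0.0204, np.float64(0.043))
box interior max [0.0074 0.0535 0.064 ]
27.1 [ 0.4032 -0.2519  0.1554] [-3.1398  0.0012  0.2449] 0.043033848696361794
jar [nan nan] circ [0. 0.] cent nan nan axis nan
jar [ 0.5082 -0.2451] circ [ 0.5087 -0.245 ] cent 41.58223144293642 0.01108190281282379 axis 44.55874072015609
  return _methods._mean(a, axis=axis, dtype=dtype,
  ret = ret.dtype.type(ret / rcount)
strip.py:9: RuntimeWarning: invalid value encountered in divide
  e=(P*w[:,None]).sum(0)/w.sum()-L.mean(0)
strip.py:9: RuntimeWarning: Mean of empty slice.
  e=(P*w[:,None]).sum(0)/w.sum()-L.mean(0)
  ret = um.true_divide(
strip.py:10: RuntimeWarning: Mean of empty slice.
  D=P-L.mean(0);M=(D.T*w)@D;ev,V=np.linalg.eigh(M);v=V[:,1]*np.sign(V[:,1]@e)
strip.py:11: RuntimeWarning: Mean of empty slice.
  print("jar",L.mean(0),"circ",m,"cent",np.degrees(np.arctan2(e[1],e[0])),np.hypot(*e),"axis",np.degrees(np.arctan2(v[1],v[0])))
```

{"api": "step_arm", "payload": {
  "plan": [
    [0.2,-0.2,0,0,0,0.033],
    [0.4,-0.4,0,0,0,0.033],
    [0.6,-0.6,0,0,0,0.033],
    [0.8,-0.8,0,0,0,0.033],
    [0.85,-0.83,0,0,0,0.033],
    [0.85,-0.83,0,0,0,0.033],
    [0.85,-0.83,0,0,0,0.033]
  ]
}}

```text
t: 27.68
ee_pos: [0.4962, -0.0997, 0.1542]
eef_rot: [-3.14, 0.004, 0.144]
wrist_force: [-0.7, -0.4, -2.6]
grip_width: 0.0427
grip_force: 52.2
```

```bash
python3 to.py .5921 .0521 .048 8
```

```text
at [ 0.4962 -0.0997  0.1542] [-179.8897    0.2531    8.2356] q6 1.073199044269202 q1 -0.354023162960007
shift [ 0.7811 -0.9087  0.7062] turn [-0.0006  0.0014  0.0013]
```

{"api": "step_arm", "payload": {
  "plan": [
    [0.2,-0.22,0,0,0,0],
    [0.4,-0.44,0,0,0,0],
    [0.6,-0.66,0,0,0,0],
    [0.78,-0.85,0,0,0,0],
    [0.78,-0.91,0,0,0,0],
    [0.78,-0.91,0,0,0,0],
    [0.78,-0.91,0,0,0,0],
    [0.78,-0.91,0,0,0,0]
  ]
}}

```text
t: 28.35
ee_pos: [0.5929, 0.049, 0.1556]
eef_rot: [3.141, 0.003, 0.14]
wrist_force: [0.5, -0.1, -2.0]
grip_width: 0.0431
grip_force: 52.3
```

```bash
python3 to.py .5921 .0521 .048 8; python3 look.py | tail -9; python3 strip.py .4525,-.361 .51,-.246
```

```text
at [0.5929 0.049  0.1556] [179.9818   0.1455   8.0277] q6 1.3813349946815434 q1 -0.04963172638292413
shift [-0.0006 -0.0215  0.7176] turn [0.0001 0.0008 0.0002]
(0.4364, 0.3473, 0.1182, np.float64(0.063))
(0.49, 0.3255, 0.0212, np.float64(0.064))
(0.452, -0.3609, 0.0225, np.float64(0.068))
(0.4385, 0.3655, 0.0208, np.float64(0.063))
(0.4075, 0.0257, 0.0101, np.float64(0.083))
(0.3872, 0.3284, 0.0216, np.float64(0.063))
(0.348, -0.3604, 0.0354, np.float64(0.043))
box interior max [0.0074 0.0528 0.0653]
28.4 [0.5931 0.0488 0.156 ] [3.1413 0.0018 0.1395] 0.042883367951788286
jar [ 0.4522 -0.3608] circ [ 0.4516 -0.3606] cent -139.9120646508183 0.011203386358012636 axis -142.81739493674016
jar [ 0.5083 -0.2453] circ [ 0.5086 -0.245 ] cent 40.45588538509816 0.010649003528642311 axis 45.21563186790905
```

{"api": "step_arm", "payload": {
  "plan": [
    [0,-0.02,0.2,0,0,0],
    [0,-0.02,0.4,0,0,0],
    [0,-0.02,0.55,0,0,0],
    [0,-0.02,0.62,0,0,0],
    [0,-0.02,0.67,0,0,0],
    [0,-0.02,0.71,0,0,0],
    [0,-0.02,0.71,0,0,0],
    [0,-0.02,0.71,0,0,0]
  ]
}}

```text
t: 29.07
ee_pos: [0.5946, 0.0533, 0.0514]
eef_rot: [3.141, -0.002, 0.141]
wrist_force: [-0.4, 0.4, -1.5]
grip_width: 0.0429
grip_force: 52.3
```

{"api": "step_arm", "payload": {
  "plan": [
    [0,0,0,0,0,0],
    [0,0,0,0,0,0],
    [0,0,0,0,0,0],
    [0,0,0,0,0,0],
    [0,0,0,0,0,0],
    [0,0,0,0,0,0],
    [0,0,-0.25,0,0,0],
    [0,0,-0.5,0,0,0],
    [0,0,-0.75,0,0,0],
    [0,0,-0.75,0,0,0]
  ],
  "fingers": 0.5
}}

```text
t: 29.9
ee_pos: [0.5988, 0.0536, 0.1721]
eef_rot: [3.139, -0.014, 0.142]
wrist_force: [2.1, -0.4, 2.0]
grip_width: 0.0642
grip_force: 0.0
```

{"api": "step_arm", "payload": {
  "plan": [
    [-0.25,0.25,0,0,0,0],
    [-0.5,0.5,0,0,0,0],
    [-0.6,0.75,0,0,0,0],
    [-0.6,1,0,0,0,0],
    [-0.6,1,0,0,0,0],
    [-0.6,1,0,0,0,0]
  ],
  "fingers": 1
}}

```text
t: 30.4
ee_pos: [0.5255, -0.111, 0.1631]
eef_rot: [3.14, -0.001, 0.137]
wrist_force: [-0.1, -0.1, 0.0]
grip_width: 0.0856
grip_force: 0.0
```

```bash
python3 look.py | sed -n 3,12p; python3 strip.py .592,.052 .4525,-.361; python3 to.py .509 -.245 .037 133
```

```text
(0.646, 0.4384, 0.0466, np.float64(0.091))
(0.6288, 0.233, 0.0445, np.float64(0.088))
(0.5933, 0.0533, 0.022, np.float64(0.073))
(0.5488, -0.3915, 0.017, np.float64(0.085))
(0.5091, -0.2454, 0.0228, np.float64(0.068))
(0.4363, 0.3472, 0.1173, np.float64(0.063))
(0.4898, 0.3251, 0.0214, np.float64(0.063))
(0.4526, -0.3615, 0.0228, np.float64(0.068))
(0.4402, 0.3648, 0.0209, np.float64(0.063))
(0.3876, 0.329, 0.0216, np.float64(0.062))
jar [0.5929 0.0537] circ [0.5932 0.0537] cent -71.54464868666133 0.008813887770805192 axis -77.78752775641595
jar [ 0.4522 -0.3605] circ [ 0.4522 -0.3609] cent -138.6877436290537 0.011138906750624 axis -142.68343301561322
at [ 0.5256 -0.1091  0.1629] [179.9921  -0.0271   7.9079] q6 1.081020077317026 q1 -0.3517214235034339
shift [-0.2346  0.8819  0.8395] turn [ 0.0002 -0.     -0.695 ]
```

{"api": "step_arm", "payload": {
  "plan": [
    [-0.06,0.25,0,0,0,-0.04],
    [-0.12,0.5,0,0,0,-0.08],
    [-0.18,0.75,0,0,0,-0.12],
    [-0.23,0.88,0,0,0,-0.16],
    [-0.23,0.88,0,0,0,-0.2],
    [-0.23,0.88,0,0,0,-0.24],
    [-0.23,0.88,0,0,0,-0.28],
    [-0.23,0.88,0,0,0,-0.32],
    [-0.23,0.88,0,0,0,-0.35],
    [-0.23,0.88,0,0,0,-0.35]
  ]
}}

```text
t: 31.28
ee_pos: [0.5107, -0.2416, 0.1625]
eef_rot: [-3.141, -0.001, 1.247]
wrist_force: [0.9, 0.6, 0.7]
grip_width: 0.0857
grip_force: 0.0
```

{"api": "step_arm", "payload": {
  "plan": [
    [0,0,0,0,0,-0.04],
    [0,0,0,0,0,-0.08],
    [0,0,0,0,0,-0.12],
    [0,0,0,0,0,-0.16],
    [0,0,0,0,0,-0.2],
    [0,0,0,0,0,-0.24],
    [0,0,0,0,0,-0.28],
    [0,0,0,0,0,-0.32],
    [0,0,0,0,0,-0.355],
    [0,0,0,0,0,-0.355]
  ]
}}

```text
t: 32.12
ee_pos: [0.5106, -0.242, 0.1626]
eef_rot: [3.141, -0.0, 2.358]
wrist_force: [0.2, -0.1, -0.7]
grip_width: 0.0856
grip_force: 0.0
```

```bash
python3 to.py .509 -.245 .037 135
```

```text
at [ 0.5106 -0.242   0.1626] [179.9869  -0.022  135.0898] q6 -1.3693897580421819 q1 -0.582317349829935
shift [-0.0071 -0.0219  0.8375] turn [ 0.0001 -0.0001  0.0005]
```

{"api": "step_arm", "payload": {
  "plan": [
    [-0.01,-0.02,0.25,0,0,0],
    [-0.01,-0.02,0.5,0,0,0],
    [-0.01,-0.02,0.75,0,0,0],
    [-0.01,-0.02,0.83,0,0,0],
    [-0.01,-0.02,0.83,0,0,0],
    [-0.01,-0.02,0.83,0,0,0]
  ]
}}

```text
t: 32.62
ee_pos: [0.5094, -0.2459, 0.0386]
eef_rot: [-3.142, -0.001, 2.354]
wrist_force: [0.3, 0.7, 0.8]
grip_width: 0.0855
grip_force: 0.0
```

{"api": "step_arm", "payload": {
  "plan": [
    [0,0,0,0,0,0],
    [0,0,0,0,0,0],
    [0,0,0,0,0,0],
    [0,0,0,0,0,0],
    [0,0,0,0,0,0],
    [0,0,0,0,0,0],
    [0,0,0,0,0,0],
    [0,0,0,0,0,0],
    [0,0,0,0,0,0]
  ],
  "fingers": -1
}}

```text
t: 33.37
ee_pos: [0.5105, -0.2472, 0.0406]
eef_rot: [3.141, 0.004, 2.356]
wrist_force: [-0.2, 0.4, 5.3]
grip_width: 0.0431
grip_force: 50.8
```

{"api": "step_arm", "payload": {
  "plan": [
    [0,0,-0.25,0,0,0],
    [0,0,-0.5,0,0,0],
    [0,0,-0.75,0,0,0],
    [0,0,-0.83,0,0,0],
    [0,0,-0.83,0,0,0],
    [0,0,-0.83,0,0,0]
  ]
}}

```text
t: 33.87
ee_pos: [0.5093, -0.2463, 0.1632]
eef_rot: [3.141, 0.001, 2.356]
wrist_force: [0.4, -1.3, -3.0]
grip_width: 0.0427
grip_force: 51.6
```

{"api": "step_arm", "payload": {
  "plan": [
    [0,0,0,0,0,0.04],
    [0,0,0,0,0,0.08],
    [0,0,0,0,0,0.12],
    [0,0,0,0,0,0.16],
    [0,0,0,0,0,0.2],
    [0,0,0,0,0,0.24],
    [0,0,0,0,0,0.28],
    [0,0,0,0,0,0.32],
    [0,0,0,0,0,0.355],
    [0,0,0,0,0,0.355]
  ]
}}

```text
t: 34.7
ee_pos: [0.5074, -0.2451, 0.1593]
eef_rot: [-3.136, -0.001, 1.237]
wrist_force: [0.3, -0.3, -2.5]
grip_width: 0.0429
grip_force: 51.6
```

{"api": "step_arm", "payload": {
  "plan": [
    [0,0,0,0,0,0.04],
    [0,0,0,0,0,0.08],
    [0,0,0,0,0,0.12],
    [0,0,0,0,0,0.16],
    [0,0,0,0,0,0.2],
    [0,0,0,0,0,0.24],
    [0,0,0,0,0,0.28],
    [0,0,0,0,0,0.32],
    [0,0,0,0,0,0.35],
    [0,0,0,0,0,0.35]
  ]
}}

```text
t: 35.53
ee_pos: [0.5079, -0.2454, 0.1604]
eef_rot: [-3.139, 0.003, 0.141]
wrist_force: [-0.0, -0.3, -0.9]
grip_width: 0.0427
grip_force: 51.6
```

```bash
python3 to.py .5391 .0448 .05 8;python3 look.py >/dev/null;python3 strip.py .592,.052; python3 tray.py
```

```text
at [ 0.5079 -0.2454  0.1604] [-179.8504    0.1639    8.0952] q6 0.839564145330564 q1 -0.5899368878371871
shift [ 0.4802 -1.8845  0.7398] turn [-0.0008  0.0009  0.0005]
jar [0.5929 0.0538] circ [0.5932 0.0537] cent -72.84841012179919 0.009112645413813628 axis -77.88190238662199
handle ((0.41488373279571533, 0.027081899344921112), (0.03303007408976555, 0.013698323629796505), 8.235058784484863) riser [-0.2493  0.0027]
pan ((0.5364565849304199, 0.04413103312253952), (0.19258646667003632, 0.06459357589483261), 6.219874858856201) 226 riser [-0.1265  0.0027] [[-0.2169 -0.0271]
 [-0.0392  0.0327]]
```

{"api": "step_arm", "payload": {
  "plan": [
    [0.05,-0.25,0,0,0,0],
    [0.1,-0.5,0,0,0,0],
    [0.2,-0.75,0,0,0,0],
    [0.24,-0.94,0,0,0,0],
    [0.24,-0.94,0,0,0,0]
  ]
}}

```text
t: 36.0
ee_pos: [0.5243, -0.0963, 0.1615]
eef_rot: [-3.138, 0.002, 0.151]
wrist_force: [0.8, -0.2, -2.9]
grip_width: 0.0431
grip_force: 52.1
```

{"api": "step_arm", "payload": {
  "plan": [
    [0.05,-0.25,0,0,0,0],
    [0.1,-0.5,0,0,0,0],
    [0.2,-0.75,0,0,0,0],
    [0.24,-0.94,0,0,0,0],
    [0.24,-0.94,0,0,0,0],
    [0.24,-0.94,0,0,0,0],
    [0.24,-0.94,0,0,0,0]
  ]
}}

```text
t: 36.58
ee_pos: [0.5402, 0.0427, 0.162]
eef_rot: [3.141, 0.001, 0.145]
wrist_force: [-0.4, -0.3, -2.2]
grip_width: 0.0426
grip_force: 52.4
```

```bash
python3 to.py .5391 .0448 .05 8; python3 look.py|tail -9;python3 strip.py .4525,-.361
```

```text
at [0.5402 0.0427 0.162 ] [179.9809   0.0822   8.3001] q6 1.3598448926802384 q1 -0.06631311276320677
shift [-0.0042 -0.0152  0.7467] turn [0.0001 0.0005 0.0017]
(0.5491, -0.3921, 0.0176, np.float64(0.084))
(0.4363, 0.3484, 0.1181, np.float64(0.063))
(0.49, 0.3251, 0.0212, np.float64(0.063))
(0.453, -0.3611, 0.0227, np.float64(0.068))
(0.4399, 0.3655, 0.0219, np.float64(0.062))
(0.3862, 0.3277, 0.0214, np.float64(0.062))
(0.3489, -0.3599, 0.0354, np.float64(0.044))
box interior max [0.0074 0.0538 0.0658]
36.6333 [0.5403 0.0422 0.1622] [3.1413 0.0012 0.143 ] 0.04286920206874925
jar [ 0.4524 -0.3605] circ [ 0.4521 -0.3604] cent -139.35502240337942 0.011409742581082535 axis -142.78374692818525
```

{"api": "step_arm", "payload": {
  "plan": [
    [-0.015,-0.015,0.2,0,0,0],
    [-0.015,-0.015,0.4,0,0,0],
    [-0.015,-0.015,0.55,0,0,0],
    [-0.015,-0.015,0.64,0,0,0],
    [-0.015,-0.015,0.69,0,0,0],
    [-0.015,-0.015,0.74,0,0,0],
    [-0.015,-0.015,0.74,0,0,0],
    [-0.015,-0.015,0.74,0,0,0]
  ]
}}

```text
t: 37.3
ee_pos: [0.5386, 0.0445, 0.0523]
eef_rot: [3.141, -0.001, 0.141]
wrist_force: [0.5, 0.1, -2.8]
grip_width: 0.0431
grip_force: 52.3
```

{"api": "step_arm", "payload": {
  "plan": [
    [0,0,0,0,0,0],
    [0,0,0,0,0,0],
    [0,0,0,0,0,0],
    [0,0,0,0,0,0],
    [0,0,0,0,0,0],
    [0,0,0,0,0,0],
    [0,0,-0.25,0,0,0],
    [0,0,-0.5,0,0,0],
    [0,0,-0.75,0,0,0],
    [0,0,-0.75,0,0,0]
  ],
  "fingers": 0.5
}}

```text
t: 38.13
ee_pos: [0.5432, 0.0449, 0.173]
eef_rot: [3.139, -0.013, 0.142]
wrist_force: [1.8, 0.6, 1.0]
grip_width: 0.0639
grip_force: 0.0
```

{"api": "step_arm", "payload": {
  "plan": [
    [-0.1,0.25,0,0,0,0],
    [-0.2,0.5,0,0,0,0],
    [-0.3,0.75,0,0,0,0],
    [-0.4,1,0,0,0,0],
    [-0.4,1,0,0,0,0],
    [-0.4,1,0,0,0,0]
  ],
  "fingers": 1
}}

```text
t: 38.63
ee_pos: [0.4995, -0.1138, 0.1643]
eef_rot: [3.142, -0.0, 0.137]
wrist_force: [0.8, -0.9, 0.3]
grip_width: 0.0854
grip_force: 0.0
```

{"api": "step_arm", "payload": {
  "plan": [
    [-0.1,0.25,0,0,0,0.04],
    [-0.2,0.5,0,0,0,0.08],
    [-0.25,0.75,0,0,0,0.12],
    [-0.25,1,0,0,0,0.16],
    [-0.25,1,0,0,0,0.2],
    [-0.25,1,0,0,0,0.24],
    [-0.25,1,0,0,0,0.28],
    [-0.25,1,0,0,0,0.32],
    [-0.25,1,0,0,0,0.333],
    [-0.25,1,0,0,0,0.333]
  ]
}}

```text
t: 39.47
ee_pos: [0.4847, -0.2642, 0.164]
eef_rot: [-3.141, 0.001, -0.905]
wrist_force: [0.0, -0.7, 0.5]
grip_width: 0.0853
grip_force: 0.0
```

```bash
python3 to.py .4525 -.361 .037 -52; python3 look.py;python3 strip.py .592,.052 .5391,.0448 .4525,-.361
```

```text
at [ 0.4847 -0.2642  0.164 ] [-179.977     0.0323  -51.8304] q6 1.832939216688102 q1 -0.6422785447262851
shift [0.3752 0.5678 0.8463] turn [-0.0001  0.0002  0.0009]
(0.8543, 0.1633, 0.0212, np.float64(0.112))
(0.6793, -0.1196, 0.0299, np.float64(0.089))
(0.6461, 0.4376, 0.0468, np.float64(0.091))
(0.6282, 0.233, 0.0444, np.float64(0.088))
(0.5674, 0.0523, 0.0458, np.float64(0.072))
(0.4366, 0.3482, 0.1174, np.float64(0.063))
(0.4897, 0.325, 0.0209, np.float64(0.064))
(0.4528, -0.356, 0.0198, np.float64(0.069))
(0.4402, 0.366, 0.0211, np.float64(0.063))
(0.415, 0.0255, 0.0168, np.float64(0.084))
(0.3882, 0.3294, 0.0214, np.float64(0.063))
(0.3416, -0.3687, 0.0319, np.float64(0.043))
box interior max [0.0074 0.0535 0.065 ]
39.5167 [ 0.4846 -0.2643  0.1641] [-3.1413  0.0005 -0.9017] 0.08533810426783267
jar [0.5932 0.0537] circ [0.5933 0.0537] cent -73.88435337710007 0.008982622905073382 axis -78.41082779414567
jar [0.5444 0.0453] circ [0.5449 0.0447] cent -67.53606241494066 0.008934462861204077 axis -74.95587582455435
jar [ 0.4543 -0.3596] circ [ 0.4526 -0.3557] cent -141.05123170229953 0.005488911902805132 axis -149.58466691671217
```

{"api": "step_arm", "payload": {
  "plan": [
    [0.15,0.2,0,0,0,0],
    [0.3,0.4,0,0,0,0],
    [0.37,0.57,0,0,0,0],
    [0.37,0.57,0,0,0,0],
    [0.37,0.57,0.25,0,0,0],
    [0.37,0.57,0.5,0,0,0],
    [0.37,0.57,0.75,0,0,0],
    [0.37,0.57,0.84,0,0,0],
    [0.37,0.57,0.84,0,0,0],
    [0.37,0.57,0.84,0,0,0]
  ]
}}

```text
t: 40.35
ee_pos: [0.4513, -0.3615, 0.0384]
eef_rot: [-3.142, 0.001, -0.903]
wrist_force: [-0.0, 0.7, -0.1]
grip_width: 0.0856
grip_force: 0.0
```

{"api": "step_arm", "payload": {
  "plan": [
    [0,0,0,0,0,0],
    [0,0,0,0,0,0],
    [0,0,0,0,0,0],
    [0,0,0,0,0,0],
    [0,0,0,0,0,0],
    [0,0,0,0,0,0],
    [0,0,0,0,0,0],
    [0,0,0,0,0,0],
    [0,0,0,0,0,0]
  ],
  "fingers": -1
}}

```text
t: 41.1
ee_pos: [0.4522, -0.3634, 0.0407]
eef_rot: [-3.141, -0.004, -0.905]
wrist_force: [-1.5, -0.6, 6.2]
grip_width: 0.0426
grip_force: 50.5
```

{"api": "step_arm", "payload": {
  "plan": [
    [0,0,-0.25,0,0,0],
    [0,0,-0.5,0,0,0],
    [0,0,-0.75,0,0,0],
    [0,0,-0.84,0,0,0],
    [0,0,-0.84,0,0,0],
    [0,0,-0.84,0,0,0]
  ]
}}

```text
t: 41.6
ee_pos: [0.4513, -0.3625, 0.1651]
eef_rot: [-3.141, -0.002, -0.905]
wrist_force: [0.3, -0.6, -3.3]
grip_width: 0.043
grip_force: 51.4
```

{"api": "step_arm", "payload": {
  "plan": [
    [0,0,0,0,0,-0.04],
    [0,0,0,0,0,-0.08],
    [0,0,0,0,0,-0.12],
    [0,0,0,0,0,-0.16],
    [0,0,0,0,0,-0.2],
    [0,0,0,0,0,-0.24],
    [0,0,0,0,0,-0.28],
    [0,0,0,0,0,-0.32],
    [0,0,0,0,0,-0.333],
    [0,0,0,0,0,-0.333]
  ]
}}

```text
t: 42.43
ee_pos: [0.4496, -0.3608, 0.161]
eef_rot: [-3.137, 0.003, 0.143]
wrist_force: [-0.2, -0.7, -1.5]
grip_width: 0.0427
grip_force: 51.3
```

```bash
python3 to.py .4851 .0371 .05 8; python3 look.py|sed -n 2,7p;python3 strip.py .592,.052 .5391,.0448; python3 tray.py
```

```text
at [ 0.4496 -0.3608  0.161 ] [-179.7458    0.1778    8.1903] q6 0.6147703159185322 q1 -0.8130764449974022
shift [ 0.6147 -2.5885  0.7494] turn [-0.0014  0.001   0.0011]
(0.6791, -0.1192, 0.0299, np.float64(0.089))
(0.6476, 0.4414, 0.0508, np.float64(0.09))
(0.6287, 0.2335, 0.0443, np.float64(0.088))
(0.5681, 0.0512, 0.0458, np.float64(0.072))
(0.5485, -0.3913, 0.0174, np.float64(0.085))
(0.4361, 0.3474, 0.1177, np.float64(0.063))
jar [0.593  0.0537] circ [0.5932 0.0537] cent -72.33599039082026 0.00883848584291796 axis -78.19035870433919
jar [0.5442 0.0454] circ [0.5452 0.045 ] cent -65.55697510781714 0.008918623135935853 axis -75.62847609132496
handle ((0.4150465428829193, 0.027135035023093224), (0.03322901576757431, 0.013679190538823605), 8.47999095916748) riser [-0.2491  0.0027]
pan ((0.5427505373954773, 0.036394257098436356), (0.1913856416940689, 0.07762172818183899), 7.847254276275635) 207 riser [-0.1213 -0.0059] [[-0.2093 -0.0271]
 [-0.0392  0.0328]]
```

Jar C is held. I'll carry it to the near slot in three equal moves.

{"api": "step_arm", "payload": {
  "plan": [
    [0.05,-0.25,0,0,0,0],
    [0.1,-0.5,0,0,0,0],
    [0.15,-0.75,0,0,0,0],
    [0.2,-0.86,0,0,0,0],
    [0.2,-0.86,0,0,0,0]
  ]
}}

```text
t: 42.9
ee_pos: [0.462, -0.226, 0.1626]
eef_rot: [-3.138, 0.002, 0.143]
wrist_force: [0.2, -0.5, -1.5]
grip_width: 0.0432
grip_force: 51.8
```

{"api": "step_arm", "payload": {
  "plan": [
    [0.05,-0.25,0,0,0,0],
    [0.1,-0.5,0,0,0,0],
    [0.15,-0.75,0,0,0,0],
    [0.2,-0.86,0,0,0,0],
    [0.2,-0.86,0,0,0,0]
  ]
}}

```text
t: 43.32
ee_pos: [0.4738, -0.0954, 0.1633]
eef_rot: [-3.14, 0.001, 0.143]
wrist_force: [-0.1, 0.5, -1.0]
grip_width: 0.0426
grip_force: 52.0
```

{"api": "step_arm", "payload": {
  "plan": [
    [0.05,-0.25,0,0,0,0],
    [0.1,-0.5,0,0,0,0],
    [0.15,-0.75,0,0,0,0],
    [0.2,-0.86,0,0,0,0],
    [0.2,-0.86,0,0,0,0],
    [0.2,-0.86,0,0,0,0],
    [0.2,-0.86,0,0,0,0]
  ]
}}

```text
t: 43.9
ee_pos: [0.4854, 0.0324, 0.1638]
eef_rot: [3.141, 0.001, 0.14]
wrist_force: [-0.4, -1.0, -2.1]
grip_width: 0.0427
grip_force: 52.1
```

```bash
python3 to.py .4853 .0371 .05 8
```

```text
at [0.4854 0.0324 0.1638] [179.9666   0.0619   8.0397] q6 1.3356158644864609 q1 -0.09515759080009506
shift [ 0.0046 -0.0318  0.7583] turn [0.0002 0.0003 0.0002]
```

{"api": "step_arm", "payload": {
  "plan": [
    [-0.005,-0.03,0.2,0,0,0],
    [-0.005,-0.03,0.4,0,0,0],
    [-0.005,-0.03,0.55,0,0,0],
    [-0.005,-0.03,0.65,0,0,0],
    [-0.005,-0.03,0.7,0,0,0],
    [-0.005,-0.03,0.75,0,0,0],
    [-0.005,-0.03,0.75,0,0,0],
    [-0.005,-0.03,0.75,0,0,0]
  ]
}}

```text
t: 44.57
ee_pos: [0.4846, 0.0373, 0.0523]
eef_rot: [3.141, -0.001, 0.14]
wrist_force: [0.8, 0.5, -1.6]
grip_width: 0.043
grip_force: 52.1
```

{"api": "step_arm", "payload": {
  "plan": [
    [0,0,0,0,0,0],
    [0,0,0,0,0,0],
    [0,0,0,0,0,0],
    [0,0,0,0,0,0],
    [0,0,0,0,0,0],
    [0,0,0,0,0,0],
    [0,0,-0.25,0,0,0],
    [0,0,-0.5,0,0,0],
    [0,0,-0.75,0,0,0],
    [0,0,-0.75,0,0,0]
  ],
  "fingers": 0.5
}}

```text
t: 45.4
ee_pos: [0.489, 0.0377, 0.1725]
eef_rot: [3.139, -0.013, 0.142]
wrist_force: [1.4, -0.1, 1.2]
grip_width: 0.0636
grip_force: 0.0
```

{"api": "step_arm", "payload": {
  "plan": [
    [-0.1,0.25,0,0,0,0],
    [-0.2,0.5,0,0,0,0],
    [-0.3,0.75,0,0,0,0],
    [-0.45,1,0,0,0,0],
    [-0.45,1,0,0,0,0],
    [-0.45,1,0,0,0,0]
  ]
}}

```text
t: 45.9
ee_pos: [0.4378, -0.122, 0.1643]
eef_rot: [3.141, -0.0, 0.137]
wrist_force: [1.3, 0.2, 0.8]
grip_width: 0.0641
grip_force: 0.0
```

```bash
python3 look.py|tail -12; python3 strip.py .592,.052 .5391,.0448 .4853,.0371; python3 tray.py; python3 to.py .4150 .0273 .052 8; python3 - <<'E'
from h import *
z=np.load("last.npz");a=z["p"][140:220,260:340,::-1]
cv2.imwrite("pics/t2.png",np.clip(cv2.resize(a,None,fx=7,fy=7,interpolation=cv2.INTER_CUBIC)*1.5,0,255).astype(np.uint8))
E
```

```text
(0.6289, 0.2335, 0.0445, np.float64(0.088))
(0.5678, 0.0511, 0.0458, np.float64(0.072))
(0.5486, -0.3908, 0.0173, np.float64(0.085))
(0.4361, 0.3475, 0.1178, np.float64(0.063))
(0.4851, 0.037, 0.0219, np.float64(0.072))
(0.49, 0.3257, 0.0208, np.float64(0.063))
(0.4394, 0.366, 0.0215, np.float64(0.062))
(0.4152, 0.0258, 0.0168, np.float64(0.084))
(0.3872, 0.329, 0.022, np.float64(0.063))
(0.3485, -0.3596, 0.0349, np.float64(0.044))
box interior max [0.0073 0.0533 0.0642]
45.95 [ 0.4383 -0.1206  0.1643] [-3.1412 -0.0004  0.1385] 0.06399477491014145
jar [0.5931 0.0538] circ [0.5903 0.0528] cent -72.64983184499137 0.008859006555727798 axis -78.21311537428737
jar [0.5443 0.0453] circ [0.5452 0.045 ] cent -65.79625251807589 0.008748667680350477 axis -76.20268363034317
jar [0.4854 0.0372] circ [0.4853 0.0369] cent -74.90685606993416 0.008524641781483213 axis -87.50057633091086
handle ((0.45245999097824097, 0.038754478096961975), (0.042560018599033356, 0.10511364042758942), 87.18507385253906) riser [-0.2104  0.009 ]
pan ((0.5323377847671509, 0.04366018995642662), (0.18256552517414093, 0.059996265918016434), 7.852570056915283) 194 riser [-0.1306  0.0028] [[-0.2132 -0.027 ]
 [-0.0399  0.0327]]
at [ 0.4383 -0.1206  0.1643] [-179.9785   -0.0246    7.9374] q6 0.9894007455304958 q1 -0.44266732045222285
shift [-0.018  -0.9976  0.7488] turn [-0.0001 -0.0001 -0.0003]
```

View pics/t2.png

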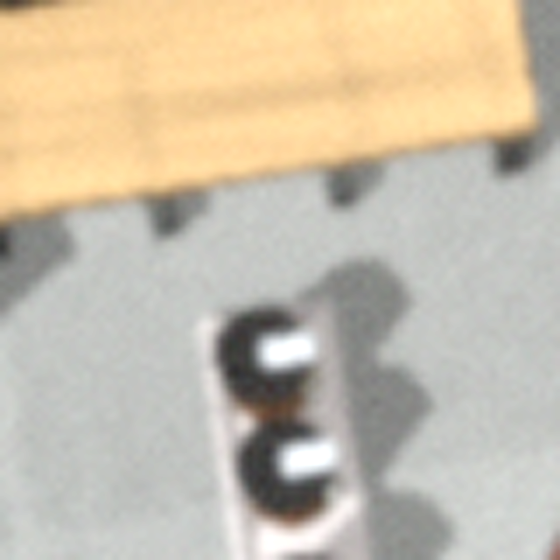

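{"api": "step_arm", "payload": {
  "plan": [
    [-0.018,-0.25,0,0,0,0],
    [-0.018,-0.5,0,0,0,0],
    [-0.018,-0.75,0,0,0,0],
    [-0.018,-1,0,0,0,0],
    [-0.018,-1,0,0,0,0],
    [-0.018,-1,0,0,0,0],
    [-0.018,-1,0,0,0,0]
  ]
}}

```text
t: 46.53
ee_pos: [0.4148, 0.0292, 0.1643]
eef_rot: [3.141, -0.0, 0.145]
wrist_force: [0.5, 0.1, 0.1]
grip_width: 0.0638
grip_force: 0.0
```

```bash
python3 to.py .4150 .0273 .058 8
```

```text
at [0.4148 0.0292 0.1643] [179.9838  -0.0158   8.2929] q6 1.30641959017484 q1 -0.11970586010394645
shift [-0.0006  0.0126  0.709 ] turn [ 0.0001 -0.0001  0.0016]
```

{"api": "step_arm", "payload": {
  "plan": [
    [0,0.01,0.2,0,0,0],
    [0,0.01,0.4,0,0,0],
    [0,0.01,0.6,0,0,0],
    [0,0.01,0.7,0,0,0],
    [0,0.01,0.7,0,0,0],
    [0,0.01,0.7,0,0,0]
  ]
}}

```text
t: 47.03
ee_pos: [0.4144, 0.0259, 0.0588]
eef_rot: [-3.141, 0.002, 0.14]
wrist_force: [-0.3, 0.7, 1.0]
grip_width: 0.0643
grip_force: 0.0
```

{"api": "step_arm", "payload": {
  "plan": [
    [0,0,0,0,0,0],
    [0,0,0,0,0,0],
    [0,0,0,0,0,0],
    [0,0,0,0,0,0],
    [0,0,0,0,0,0],
    [0,0,0,0,0,0],
    [0,0,0,0,0,0],
    [0,0,0,0,0,0],
    [0,0,0,0,0,0],
    [0,0,0,0,0,0]
  ],
  "fingers": -1,
  "grip_force": 60
}}

```text
t: 47.87
ee_pos: [0.4159, 0.0265, 0.0606]
eef_rot: [3.141, -0.002, 0.142]
wrist_force: [-1.5, 0.2, 6.2]
grip_width: 0.0129
grip_force: 59.7
```

{"api": "step_arm", "payload": {
  "plan": [
    [0.02,0,0,0,0,0],
    [0.04,0,0,0,0,0],
    [0.08,0.005,0,0,0,0],
    [0.12,0.01,0,0,0,0],
    [0.16,0.015,0,0,0,0],
    [0.2,0.015,0,0,0,0],
    [0.22,0.015,0,0,0,0],
    [0.24,0.015,0,0,0,0],
    [0.24,0.015,0,0,0,0]
  ]
}}

```text
t: 48.62
ee_pos: [0.4499, 0.0293, 0.0605]
eef_rot: [3.141, 0.003, 0.142]
wrist_force: [-10.7, -1.7, 16.3]
grip_width: 0.013
grip_force: 61.4
```

```bash
python3 look.py|tail -1; python3 strip.py .628,.055 .5741,.05 .5203,.042; python3 - <<'E'
from h import *
z=np.load("last.npz");a=z["p"][140:220,260:340,::-1]
cv2.imwrite("pics/t3.png",np.clip(cv2.resize(a,None,fx=7,fy=7,interpolation=cv2.INTER_CUBIC)*1.5,0,255).astype(np.uint8))
E
```

```text
48.6667 [0.45   0.0293 0.0605] [3.1413 0.0028 0.1422] 0.013075113898819789
jar [0.6272 0.0565] circ [0.6275 0.0563] cent -68.20196429477282 0.008811068335751343 axis -77.65878570372348
jar [0.5788 0.0481] circ [0.5788 0.0483] cent -65.52262940285578 0.008967944612310133 axis -77.46175162589809
jar [0.539  0.0487] circ [0.5391 0.0517] cent -91.3868302768336 0.0008557906712133422 axis -91.38683027682937
```

View pics/t3.png

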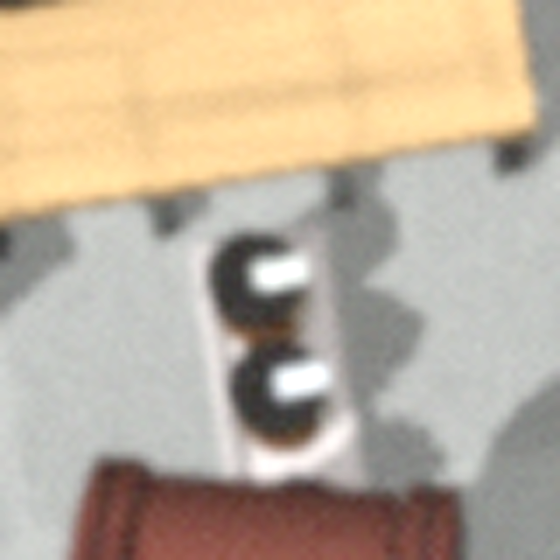

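{"api": "step_arm", "payload": {
  "plan": [
    [0.03,0,0,0,0,0],
    [0.08,0,0,0,0,0],
    [0.14,0,0,0,0,0],
    [0.2,0,0,0,0,0],
    [0.26,0,0,0,0,0],
    [0.32,0,0,0,0,0],
    [0.38,0,0,0,0,0],
    [0.42,0,0,0,0,0],
    [0.45,0,0,0,0,0],
    [0.45,0,0,0,0,0]
  ]
}}

```text
t: 49.5
ee_pos: [0.5176, 0.0389, 0.0606]
eef_rot: [3.141, 0.001, 0.142]
wrist_force: [-6.5, -1.4, 9.9]
grip_width: 0.0133
grip_force: 60.6
```

```bash
python3 look.py|tail -1; python3 strip.py .642,.06 .588,.053; python3 to.py .6304 .0547 .0605 8
```

```text
49.55 [0.5176 0.0389 0.0606] [3.1412 0.001  0.1419] 0.01279452384315174
jar [0.6505 0.0589] circ [0.6529 0.0619] cent -73.59417176301153 0.008547299888019557 axis -100.45920111520515
jar [0.6299 0.0935] circ [0.6299 0.0935] cent nan nan axis nan
at [0.5176 0.0389 0.0606] [179.9802   0.0548   8.1302] q6 1.3525448725821405 q1 -0.07668826134470147
shift [ 0.7595  0.002  -0.0003] turn [0.0001 0.0003 0.0007]strip.py:9: RuntimeWarning: invalid value encountered in divide
  e=(P*w[:,None]).sum(0)/w.sum()-L.mean(0)
```

{"api": "step_arm", "payload": {
  "plan": [
    [0.03,0,0,0,0,0],
    [0.08,0,0,0,0,0],
    [0.15,0,0,0,0,0],
    [0.22,0,0,0,0,0],
    [0.29,0,0,0,0,0],
    [0.36,0,0,0,0,0],
    [0.43,0,0,0,0,0],
    [0.5,0,0,0,0,0],
    [0.55,0,0,0,0,0],
    [0.58,0,0,0,0,0]
  ]
}}

```text
t: 50.38
ee_pos: [0.6033, 0.0511, 0.0606]
eef_rot: [3.141, 0.003, 0.142]
wrist_force: [-13.3, -2.1, 14.9]
grip_width: 0.013
grip_force: 60.8
```

{"api": "step_arm", "payload": {
  "plan": [
    [0.02,0,0,0,0,0],
    [0.04,0,0,0,0,0],
    [0.06,0,0,0,0,0],
    [0.08,0,0,0,0,0],
    [0.1,0,0,0,0,0],
    [0.11,0,0,0,0,0],
    [0.11,0,0,0,0,0]
  ]
}}

```text
t: 50.97
ee_pos: [0.6193, 0.0534, 0.0606]
eef_rot: [3.141, 0.002, 0.142]
wrist_force: [-9.4, -0.6, 11.9]
grip_width: 0.0129
grip_force: 60.4
```

{"api": "step_arm", "payload": {
  "plan": [
    [0.01,0,0,0,0,0],
    [0.02,0,0,0,0,0],
    [0.03,0,0,0,0,0],
    [0.04,0,0,0,0,0],
    [0.05,0,0,0,0,0],
    [0.055,0,0,0,0,0],
    [0.055,0,0,0,0,0]
  ]
}}

```text
t: 51.55
ee_pos: [0.6271, 0.0546, 0.0606]
eef_rot: [3.141, 0.003, 0.142]
wrist_force: [-9.8, -2.5, 12.1]
grip_width: 0.0129
grip_force: 60.4
```

{"api": "step_arm", "payload": {
  "plan": [
    [0.01,0,0,0,0,0],
    [0.02,0,0,0,0,0],
    [0.025,0,0,0,0,0],
    [0.03,0,0,0,0,0],
    [0.03,0,0,0,0,0]
  ]
}}

```text
t: 51.97
ee_pos: [0.6316, 0.0552, 0.0606]
eef_rot: [3.141, 0.003, 0.142]
wrist_force: [-10.0, -2.0, 12.0]
grip_width: 0.0128
grip_force: 60.4
```

{"api": "step_arm", "payload": {
  "plan": [
    [0.008,0,0,0,0,0],
    [0.016,0,0,0,0,0],
    [0.02,0,0,0,0,0],
    [0.02,0,0,0,0,0]
  ]
}}

```text
t: 52.3
ee_pos: [0.633, 0.0554, 0.0606]
eef_rot: [3.142, 0.007, 0.142]
wrist_force: [-16.7, -3.9, 16.7]
grip_width: 0.0126
grip_force: 61.3
```

{"api": "step_arm", "payload": {
  "plan": [
    [0.008,0,0,0,0,0],
    [0.016,0,0,0,0,0],
    [0.02,0,0,0,0,0],
    [0.02,0,0,0,0,0]
  ]
}}

```text
t: 52.63
ee_pos: [0.633, 0.0555, 0.0605]
eef_rot: [-3.141, 0.014, 0.142]
wrist_force: [-29.6, -4.9, 26.9]
grip_width: 0.0129
grip_force: 62.8
```

{"api": "step_arm", "payload": {
  "plan": [
    [-0.01,0,0,0,0,0],
    [-0.02,0,0,0,0,0],
    [-0.02,0,0,0,0,0]
  ]
}}

```text
t: 52.88
ee_pos: [0.6331, 0.0554, 0.0605]
eef_rot: [3.142, 0.006, 0.142]
wrist_force: [-14.7, -2.6, 14.5]
grip_width: 0.0133
grip_force: 61.3
```

{"api": "step_arm", "payload": {
  "plan": [
    [0,0,0,0,0,0],
    [0,0,0,0,0,0],
    [0,0,0,0,0,0],
    [0,0,0,0,0,0],
    [0,0,0,0,0,0],
    [0,0,0,0,0,0],
    [0,0,-0.2,0,0,0],
    [0,0,-0.4,0,0,0],
    [0,0,-0.6,0,0,0],
    [0,0,-0.8,0,0,0]
  ],
  "fingers": 0.3
}}

```text
t: 53.72
ee_pos: [0.6355, 0.0558, 0.1803]
eef_rot: [-3.142, 0.001, 0.141]
wrist_force: [0.5, -0.5, -0.1]
grip_width: 0.0554
grip_force: 0.0
```

{"api": "step_arm", "payload": {
  "plan": [
    [-0.2,0.2,0,0,0,0],
    [-0.4,0.4,0,0,0,0],
    [-0.6,0.6,0,0,0,0],
    [-0.8,0.8,0,0,0,0],
    [-1,1,0,0,0,0],
    [-1,1,0,0,0,0],
    [-1,1,0,0,0,0]
  ]
}}

```text
t: 54.3
ee_pos: [0.5073, -0.1158, 0.1795]
eef_rot: [3.141, -0.0, 0.137]
wrist_force: [0.4, -0.1, -0.1]
grip_width: 0.0554
grip_force: 0.0
```

```bash
python3 look.py; python3 - <<'E'
from h import *
s,d=robot.capture("scene");p=np.load("last.npz")["p"]
cv2.imwrite("pics/s4.png",np.clip(cv2.resize(s[190:330,200:390,::-1],None,fx=4,fy=4,interpolation=cv2.INTER_CUBIC)*1.5,0,255).astype(np.uint8))
z=np.load("last.npz");W=cloud("top",z["d"]);H=W[...,2];k=(H>.065)&(H<.095);k[:,:280]=0;k[:,315:]=0;k[:165]=0;k[210:]=0
r=cv2.minAreaRect(np.float32(W[k][:,:2]));o=np.array([.6621,.0591]);y=.1396;R=np.array([[np.cos(y),-np.sin(y)],[np.sin(y),np.cos(y)]])
print("handle",r,(np.array(r[0])-o)@R,"home -0.032")
E
```

```text
(0.853, 0.1628, 0.0218, np.float64(0.112))
(0.6794, -0.1197, 0.0296, np.float64(0.089))
(0.6463, 0.4404, 0.0482, np.float64(0.091))
(0.6296, 0.2329, 0.044, np.float64(0.088))
(0.6309, 0.0556, 0.0168, np.float64(0.083))
(0.5502, -0.3915, 0.0171, np.float64(0.085))
(0.4362, 0.3479, 0.1179, np.float64(0.063))
(0.4899, 0.3253, 0.0215, np.float64(0.064))
(0.4391, 0.3648, 0.0215, np.float64(0.064))
(0.3869, 0.3281, 0.0217, np.float64(0.061))
(0.3489, -0.3605, 0.0358, np.float64(0.044))
box interior max [0.0073 0.0533 0.0651]
54.35 [ 0.5082 -0.1146  0.1796] [-3.1416 -0.0009  0.1389] 0.055609881213339575
handle ((0.6425032019615173, 0.06341218948364258), (0.06014171615242958, 0.0240408256649971), 33.92561340332031) [-0.0188  0.007 ] home -0.032
```

View pics/s4.png

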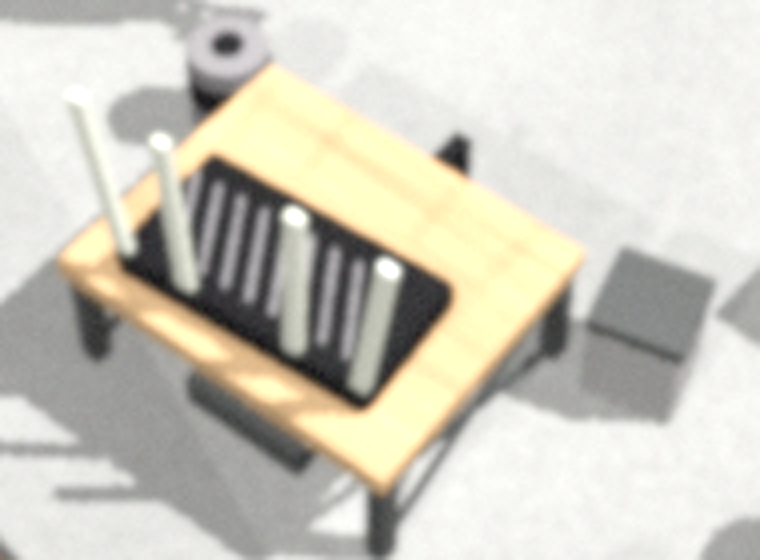

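The scene view shows the handle fin at (455,150) just outside the board. Depth puts it about 1 mm from its expected home position. Bystanders haven't moved and the empties are in the box, so I'm handing in.

```bash
python3 -c "
from rig import robot
print(robot.sign_off())"
```

```text
the job is handed in; nothing more can be done
None
```

I handed the job in, and it returned no verdict: the three empties are in the box, and the tray is fully home and released with the three lidded jars in it, labels facing the reader's side (seen before the push; under the shelf the jars are out of view).

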